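Stoppering the aroma flasks and locking the diffuser's air regulator

TASK

Get the aroma bar ready for the air supply: first put one of the stoppers from the cork board upright and fully home into the neck of every flask on the ledge. Only when all flasks are closed, turn the regulator's knob, which is under the sliding guard, until its pointer end is at the mark on the dial ring, then slide the guard fully over the knob again to lock it. Put the stoppers that are left over into the small dark wooden tray, leave the flasks standing upright, and do not shift the jar and the two cork blocks.

Things in the scene. Friction and masses are not known exactly. Their poses are not given: they have to be found in the camera images.
- flask_a: an amber glass flask, loose, 0.5 kg, standing on the ledge, with a heavy foot; squat: body 76 mm across, 95 mm high overall, with a straight neck 45 mm across outside and 31 mm inside (bore 36 mm deep) at the top. Origin: centre of its underside, z up. May be absent (None)
- flask_a_mouth (a point): centre of the neck opening of flask_a, in the plane of the rim, 95 mm above its underside, z along the neck axis
- flask_b: an amber glass flask, loose, 0.5 kg, standing on the ledge, with a heavy foot; squat: body 76 mm across, 95 mm high overall, with a straight neck 45 mm across outside and 31 mm inside (bore 36 mm deep) at the top. Origin: centre of its underside, z up. May be absent (None)
- flask_b_mouth (a point): centre of the neck opening of flask_b, in the plane of the rim, 95 mm above its underside, z along the neck axis
- flask_c: an amber glass flask, loose, 0.5 kg, standing on the ledge, with a heavy foot; taller, slimmer: body 72 mm across, 115 mm high overall, with a straight neck 45 mm across outside and 31 mm inside (bore 36 mm deep) at the top. Origin: centre of its underside, z up. May be absent (None)
- flask_c_mouth (a point): centre of the neck opening of flask_c, in the plane of the rim, 115 mm above its underside, z along the neck axis
- flask_d: an amber glass flask, loose, 0.5 kg, standing on the ledge, with a heavy foot; taller, slimmer: body 72 mm across, 115 mm high overall, with a straight neck 45 mm across outside and 31 mm inside (bore 36 mm deep) at the top. Origin: centre of its underside, z up. May be absent (None)
- flask_d_mouth (a point): centre of the neck opening of flask_d, in the plane of the rim, 115 mm above its underside, z along the neck axis
- stopper_1: a stopper, loose, 80 g, one of four alike that fit every flask: steel plug 26 mm long tapering from 29 mm across (top) to 24 mm (foot), under a wooden cylindrical head 38 mm across and 26 mm high (52 mm in all) whose flat underside comes to rest on the flask's rim when the stopper is home. It starts standing on its foot on the cork board. Origin: centre of the plug's foot, z up through the head
- stopper_2: a stopper, loose, 80 g, one of four alike that fit every flask: steel plug 26 mm long tapering from 29 mm across (top) to 24 mm (foot), under a wooden cylindrical head 38 mm across and 26 mm high (52 mm in all) whose flat underside comes to rest on the flask's rim when the stopper is home. It starts standing on its foot on the cork board. Origin: centre of the plug's foot, z up through the head
- stopper_3: a stopper, loose, 80 g, one of four alike that fit every flask: steel plug 26 mm long tapering from 29 mm across (top) to 24 mm (foot), under a wooden cylindrical head 38 mm across and 26 mm high (52 mm in all) whose flat underside comes to rest on the flask's rim when the stopper is home. It starts standing on its foot on the cork board. Origin: centre of the plug's foot, z up through the head
- stopper_4: a stopper, loose, 80 g, one of four alike that fit every flask: steel plug 26 mm long tapering from 29 mm across (top) to 24 mm (foot), under a wooden cylindrical head 38 mm across and 26 mm high (52 mm in all) whose flat underside comes to rest on the flask's rim when the stopper is home. It starts standing on its foot on the cork board. Origin: centre of the plug's foot, z up through the head
- board: cork board, fixed, 130 x 280 x 30 mm (x, y, z), top 30 mm above the ledge, on which the stoppers stand. Origin: centre of its underside
- spares_in (a point): centre of the inner floor (5 mm above the ledge) of the spares tray: a dark wooden open tray, fixed, 140 x 100 x 30 mm outside (x, y, z), walls 5 mm thick. Axes along its sides
- regulator: the regulator's bamboo housing, fixed, 140 x 240 x 50 mm (x, y, z), with the knob and the sliding guard on top. Origin: centre of its underside. The guard slides along its y; the knob's axis is at its x 0, y +50 mm
- knob_grip (a point): point on the vertical axis of the black knob, 34 mm above the housing's top, 5 mm below the knob's top. The knob is a bar 44 mm long, 13 mm thick and 26 mm high (13 to 39 mm above the housing, on a round foot 36 mm across); x points along the bar to the pointer end (pointed, with a white line on top). Friction about 0.04 Nm; stays where left
- knob (a joint): knob angle, rad, 0 to 2.4, growing anticlockwise seen from above; at 0 the pointer points along the housing's +x
- mark_tip (a point): the mark: a small raised dark tick on the dial ring round the knob, 35.5 mm from the knob's axis, 9 mm above the housing; x points from the knob's axis outward through the mark
- mark (a joint): angle of the mark, rad, measured like the knob angle: the knob is set when both are equal. It cannot be touched or moved
- lock_grip (a point): centre of the top edge of the wooden grip bar (50 mm long along the housing's x, 12 mm thick along its y, 22 mm high) on the steel guard that locks the knob. The grip's top is 69 mm above the housing's top; the guard is a plate 124 x 60 mm (x, y), 43 to 47 mm above the housing, with legs at its x ends. Axes as the housing's
- lock (a joint): travel of the guard, m: 0 slid back (knob free), 0.095 fully over the knob (locked, end stop), moving along the housing's +y. It starts over the knob; friction 2 N; stays where left
- jar: bystander: glass jar with wooden lid, 56 mm across, 85 mm high, loose. Origin: centre of underside
- block_a: bystander: small cork block 35 x 32 x 22 mm, loose. Origin: centre of underside
- block_b: bystander: cork block 50 x 80 x 40 mm, loose. Origin: centre of underside
Mind the look-alikes: they are no part of the job. What is shaped like the stopper_1 but turquoise or yellow is not meant.

How it is judged:
On the way, in this order (a step that is already met when the one before it is completed fails the run):
1. every flask on the ledge has a stopper fully home in its neck (((horizontal distance between stopper_1 and flask_a_mouth below 0.004 m and z of stopper_1 in the frame of flask_a_mouth between -0.03 and -0.0235 m and angle between stopper_1's own z axis and vertical below 0.12 rad) or (horizontal distance between stopper_2 and flask_a_mouth below 0.004 m and z of stopper_2 in the frame of flask_a_mouth between -0.03 and -0.0235 m and angle between stopper_2's own z axis and vertical below 0.12 rad) or (horizontal distance between stopper_3 and flask_a_mouth below 0.004 m and z of stopper_3 in the frame of flask_a_mouth between -0.03 and -0.0235 m and angle between stopper_3's own z axis and vertical below 0.12 rad) or (horizontal distance between stopper_4 and flask_a_mouth below 0.004 m and z of stopper_4 in the frame of flask_a_mouth between -0.03 and -0.0235 m and angle between stopper_4's own z axis and vertical below 0.12 rad)) and ((horizontal distance between stopper_1 and flask_b_mouth below 0.004 m and z of stopper_1 in the frame of flask_b_mouth between -0.03 and -0.0235 m and angle between stopper_1's own z axis and vertical below 0.12 rad) or (horizontal distance between stopper_2 and flask_b_mouth below 0.004 m and z of stopper_2 in the frame of flask_b_mouth between -0.03 and -0.0235 m and angle between stopper_2's own z axis and vertical below 0.12 rad) or (horizontal distance between stopper_3 and flask_b_mouth below 0.004 m and z of stopper_3 in the frame of flask_b_mouth between -0.03 and -0.0235 m and angle between stopper_3's own z axis and vertical below 0.12 rad) or (horizontal distance between stopper_4 and flask_b_mouth below 0.004 m and z of stopper_4 in the frame of flask_b_mouth between -0.03 and -0.0235 m and angle between stopper_4's own z axis and vertical below 0.12 rad)) and ((horizontal distance between stopper_1 and flask_c_mouth below 0.004 m and z of stopper_1 in the frame of flask_c_mouth between -0.03 and -0.0235 m and angle between stopper_1's own z axis and vertical below 0.12 rad) or (horizontal distance between stopper_2 and flask_c_mouth below 0.004 m and z of stopper_2 in the frame of flask_c_mouth between -0.03 and -0.0235 m and angle between stopper_2's own z axis and vertical below 0.12 rad) or (horizontal distance between stopper_3 and flask_c_mouth below 0.004 m and z of stopper_3 in the frame of flask_c_mouth between -0.03 and -0.0235 m and angle between stopper_3's own z axis and vertical below 0.12 rad) or (horizontal distance between stopper_4 and flask_c_mouth below 0.004 m and z of stopper_4 in the frame of flask_c_mouth between -0.03 and -0.0235 m and angle between stopper_4's own z axis and vertical below 0.12 rad)) and ((horizontal distance between stopper_1 and flask_d_mouth below 0.004 m and z of stopper_1 in the frame of flask_d_mouth between -0.03 and -0.0235 m and angle between stopper_1's own z axis and vertical below 0.12 rad) or (horizontal distance between stopper_2 and flask_d_mouth below 0.004 m and z of stopper_2 in the frame of flask_d_mouth between -0.03 and -0.0235 m and angle between stopper_2's own z axis and vertical below 0.12 rad) or (horizontal distance between stopper_3 and flask_d_mouth below 0.004 m and z of stopper_3 in the frame of flask_d_mouth between -0.03 and -0.0235 m and angle between stopper_3's own z axis and vertical below 0.12 rad) or (horizontal distance between stopper_4 and flask_d_mouth below 0.004 m and z of stopper_4 in the frame of flask_d_mouth between -0.03 and -0.0235 m and angle between stopper_4's own z axis and vertical below 0.12 rad))), for 0.3 s.
2. the knob's pointer is at the mark (angle between the x axis of knob_grip and the x axis of mark_tip, either way round below 0.14 rad), for 0.3 s.
3. the guard is slid fully over the knob with the knob still at the mark (angle between the x axis of knob_grip and the x axis of mark_tip, either way round below 0.14 rad and value of joint lock above 0.088 m), for 0.2 s.
At the end, for the whole second after the job is handed in: A stopper in every flask present: upright (0.12 rad), within 4 mm of the neck axis, plug at least 23.5 mm below the rim; other stoppers in the tray; flasks upright (0.1 rad); all at rest; knob within 0.14 rad of the mark; guard at least 88 of 95 mm over the knob (all of step 1 and all of step 3 and ((horizontal distance between stopper_1 and flask_a_mouth below 0.004 m and z of stopper_1 in the frame of flask_a_mouth between -0.03 and -0.0235 m and angle between stopper_1's own z axis and vertical below 0.12 rad) or (horizontal distance between stopper_1 and flask_b_mouth below 0.004 m and z of stopper_1 in the frame of flask_b_mouth between -0.03 and -0.0235 m and angle between stopper_1's own z axis and vertical below 0.12 rad) or (horizontal distance between stopper_1 and flask_c_mouth below 0.004 m and z of stopper_1 in the frame of flask_c_mouth between -0.03 and -0.0235 m and angle between stopper_1's own z axis and vertical below 0.12 rad) or (horizontal distance between stopper_1 and flask_d_mouth below 0.004 m and z of stopper_1 in the frame of flask_d_mouth between -0.03 and -0.0235 m and angle between stopper_1's own z axis and vertical below 0.12 rad) or (x of stopper_1 in the frame of spares_in between -0.063 and 0.063 m and y of stopper_1 in the frame of spares_in between -0.043 and 0.043 m and z of stopper_1 in the frame of spares_in below 0.03 m)) and ((horizontal distance between stopper_2 and flask_a_mouth below 0.004 m and z of stopper_2 in the frame of flask_a_mouth between -0.03 and -0.0235 m and angle between stopper_2's own z axis and vertical below 0.12 rad) or (horizontal distance between stopper_2 and flask_b_mouth below 0.004 m and z of stopper_2 in the frame of flask_b_mouth between -0.03 and -0.0235 m and angle between stopper_2's own z axis and vertical below 0.12 rad) or (horizontal distance between stopper_2 and flask_c_mouth below 0.004 m and z of stopper_2 in the frame of flask_c_mouth between -0.03 and -0.0235 m and angle between stopper_2's own z axis and vertical below 0.12 rad) or (horizontal distance between stopper_2 and flask_d_mouth below 0.004 m and z of stopper_2 in the frame of flask_d_mouth between -0.03 and -0.0235 m and angle between stopper_2's own z axis and vertical below 0.12 rad) or (x of stopper_2 in the frame of spares_in between -0.063 and 0.063 m and y of stopper_2 in the frame of spares_in between -0.043 and 0.043 m and z of stopper_2 in the frame of spares_in below 0.03 m)) and ((horizontal distance between stopper_3 and flask_a_mouth below 0.004 m and z of stopper_3 in the frame of flask_a_mouth between -0.03 and -0.0235 m and angle between stopper_3's own z axis and vertical below 0.12 rad) or (horizontal distance between stopper_3 and flask_b_mouth below 0.004 m and z of stopper_3 in the frame of flask_b_mouth between -0.03 and -0.0235 m and angle between stopper_3's own z axis and vertical below 0.12 rad) or (horizontal distance between stopper_3 and flask_c_mouth below 0.004 m and z of stopper_3 in the frame of flask_c_mouth between -0.03 and -0.0235 m and angle between stopper_3's own z axis and vertical below 0.12 rad) or (horizontal distance between stopper_3 and flask_d_mouth below 0.004 m and z of stopper_3 in the frame of flask_d_mouth between -0.03 and -0.0235 m and angle between stopper_3's own z axis and vertical below 0.12 rad) or (x of stopper_3 in the frame of spares_in between -0.063 and 0.063 m and y of stopper_3 in the frame of spares_in between -0.043 and 0.043 m and z of stopper_3 in the frame of spares_in below 0.03 m)) and ((horizontal distance between stopper_4 and flask_a_mouth below 0.004 m and z of stopper_4 in the frame of flask_a_mouth between -0.03 and -0.0235 m and angle between stopper_4's own z axis and vertical below 0.12 rad) or (horizontal distance between stopper_4 and flask_b_mouth below 0.004 m and z of stopper_4 in the frame of flask_b_mouth between -0.03 and -0.0235 m and angle between stopper_4's own z axis and vertical below 0.12 rad) or (horizontal distance between stopper_4 and flask_c_mouth below 0.004 m and z of stopper_4 in the frame of flask_c_mouth between -0.03 and -0.0235 m and angle between stopper_4's own z axis and vertical below 0.12 rad) or (horizontal distance between stopper_4 and flask_d_mouth below 0.004 m and z of stopper_4 in the frame of flask_d_mouth between -0.03 and -0.0235 m and angle between stopper_4's own z axis and vertical below 0.12 rad) or (x of stopper_4 in the frame of spares_in between -0.063 and 0.063 m and y of stopper_4 in the frame of spares_in between -0.043 and 0.043 m and z of stopper_4 in the frame of spares_in below 0.03 m)) and angle between each of flask_a, flask_b, flask_c, flask_d's own z axis and vertical below 0.1 rad and linear speed of each of flask_a, flask_b, flask_c, flask_d, stopper_1, stopper_2, stopper_3, stopper_4 below 0.02 m/s); the robot touches nothing.
It fails at once if the jar is shifted by more than 4 cm (distance of jar from where it was at the start of the episode above 0.04 m).
It fails at once if the small cork block is shifted by more than 4 cm (distance of block_a from where it was at the start of the episode above 0.04 m).
It fails at once if the large cork block is shifted by more than 4 cm (distance of block_b from where it was at the start of the episode above 0.04 m).
Of flask_a, flask_b, flask_c, flask_d only 2 to 4 are there at a start; the rules pass over those that are not, and their reading is None.
At some moment in a run one of flask_a, flask_b, flask_c, flask_d may be knocked a few centimetres aside while the robot is not near it.
Once in a run the grip may slacken for a moment while it holds something.
It also fails if it takes over 192 s, if anything falls off the work surface, if the arm or the gripper's body presses on something with over 40 N, if the wrist force passes 120 N, or if a joint passes its speed limit or range.

ROBOT

A 6-joint arm with a two-finger parallel gripper is mounted at the origin on the work surface. World frame = base frame: x ahead of the robot, y to its left, z up, the work surface at z = 0. Lengths are in m, angles in rad, forces in N, time in s.
With the tool pointing down it reaches from about 0.275 to 0.75 m from the base axis. Payload 10.2 kg.
Tool frame: the origin (TCP) lies on the centre line of the jaws, within the pads' length; the fingertips stand 22 mm ahead of it and the grasp point (between the pads) lies 3 mm ahead of it; z points along the fingers, y is the direction in which the jaws open and shut (so a half turn about z gives the same grasp; the last joint's range is limited). The gripper opens to 85 mm and grips with 20 to 120 N. Pads are 22 mm wide; open, the fingers measure 114 mm over their backs; the gripper's body (76 mm by 85 mm) begins 54 mm behind the grasp point. The pads swing forward as they close: fully open they stand 13 mm farther back than shut.
Start: joints at [0.97, 0.313, 1.498, -0, 1.331, -0.223], TCP at [0.194, 0.488, 0.217] pointing down, gripper open.
Joint ranges: [-2.94, 2.94], [-0.97, 2.17], [0.19, 2.56], [-1.23, 4.37], [0.02, 3.11], [-2.88, 2.88]. Speed limits (rad/s): [2.39, 2.39, 3.01, 3.14, 3.14, 3.14].

INTERFACE

Orientations are given as [roll, pitch, yaw] about the fixed x, y, z axes, in that order (R = Rz(yaw) Ry(pitch) Rx(roll)).
In Python, from workcell import bot gives the robot as it stands.
- The arm moves only by the shell command python3 -m jog 'ROWS' [FORCE]. ROWS is JSON, one flat list of numbers, 5 for each row, row after row: the shift along the tool's x, y, z in cm, then the turn about the tool's z in rad, then the closure, from -1 (fully open) to 1 (shut). In form: [x, y, z, spin, jaw, x, y, z, spin, jaw, ...]. A call has 1 to 20 rows; each row shifts and turns the commanded pose from where the row before left it, along the tool's axes as they then stand; what a row does not reach is not made up. A row lasts 1/10 s, in which the tool goes at most 50 mm and 8.59 degrees, less where a joint would pass 70% of its speed; a pose out of reach is approached as far as the arm can. A call is refused whole if a number of a shift passes 5 or a number of a turn 0.15, either way. A call with a gripper value outside its range is refused whole. The fingers move at their own pace and stop on an object; FORCE is the grip in N (left out, the last holds). Time passes only in rows, so rows that do not move let the fingers close. It gives the time, the measured TCP pose, the force and the opening at its end, in the units of the state.
- bot.read_state(): the state, without advancing time (a new reading comes with each control period).
- bot.camera(name): name is "scene" or "side" or "wrist"; returns a dict with "frame" (400x640x3 uint8, red, green, blue), "z_map" (400x640 float32, m along the optical axis (not along the pixel's ray), 0 where there is no reading), "camera_matrix" (3x3 intrinsics, pixels), "position" and "attitude" of the camera in the world. Camera axes: x right, y up, looking along -z (the intrinsics and any distortion apply to the point x, -y, -z); pixel columns grow to the right and rows downward; lengths in m; the calibration is good to about 2 mm. The wrist camera is an equidistant fisheye: a pixel r from the principal point sees the ray r / f radians off the axis. A picture is of the moment at which its call begins.
- bot.job_done(): hands the job in, once; it reports no verdict.
Trained networks look in a picture, given as the dict that the camera call returned (one of the last four; its "shot" number tells which), for a name from the list of things; names that differ only in an ending like _2 or _b are one class to them, and where a whole thing is asked for, a point or a joint stands for the part that bears it (a point fixed in the world has none). Each returns a list of dicts, best first, with "score" (0 to 1); they miss things now and then, are a little off and sometimes report something else, mostly with a low value. They report only what shows in the picture. A call takes as long as a camera call. They do not tell look-alikes from the thing itself.
- bot.cut_out(picture, query): "pixels" (400x640 bool, what is visible of it) and "extent" ([left, top, width, height] in pixels, round what is visible of it).
The state is a dict: "time": time; "joint_positions": joint angles; "qvel": joint speeds; "joint_efforts": joint torques, N m; "tool_pos": TCP position; "tcp_rot": TCP orientation; "ft_force": force on the tool from outside, world axes, zero at the start; "moment": the same for the moment, N m; "finger_gap": finger opening in m.
Only numpy, scipy, OpenCV 4.12 (cv2) and the standard library are available. Lean on these libraries where they do the work, as an engineer would, in place of code of your own. Each camera call takes 0.05 s, during which the arm holds its last target.

## Working session

There is one attempt and no reset: what is moved stays moved. The work goes in short steps, Python scripts to look and compute and a shell command to move; the robot and the scene stay as the last step left them, time stands still between calls to the robot, and variables do not carry over. Pictures are saved under pics/ and viewed, and the job is handed in when it is done.

```bash
ls -la; mkdir -p pics
cat > h.py <<'E'
import numpy as np, cv2
from workcell import bot
def shot(name,fn=None):
    p=bot.camera(name)
    if fn: cv2.imwrite('pics/'+fn,p['frame'][:,:,::-1])
    return p
E
python3 - <<'E'
from h import *
s=bot.read_state(); print(s)
for n in ['scene','side','wrist']:
    p=shot(n,n+'0.png'); print(n,{k:(v if k not in('frame','z_map') else v.shape) for k,v in p.items()})
    np.save('pics/'+n+'0z.npy',p['z_map'])
E
```

```text
total 12
drwxr-xr-x  3 agent agent 4096 Dec  7 03:00 .
drwxr-xr-x 23 root  root  4096 Dec  7 03:00 ..
drwxr-xr-x  2 agent agent 4096 Dec  7 03:00 pics
{'time': 0.0, 'joint_positions': array([ 9.69580748e-01,  3.13470857e-01,  1.49844313e+00,  8.93661924e-06,
        1.33100523e+00, -2.23371526e-01]), 'qvel': array([-0.00053426, -0.00110344, -0.00097139,  0.00070953,  0.00035649,
       -0.00036145]), 'joint_efforts': array([ 1.77437381e-03, -4.12266755e+01, -2.59744298e+01, -5.48268997e-05,
        4.08675929e-03, -4.66147483e-06]), 'tool_pos': array([0.19351555, 0.48773439, 0.21632214]), 'tcp_rot': array([-3.14030097e+00, -3.02320463e-04,  2.76374628e+00]), 'ft_force': array([-0.22248492, -0.99580596, -0.05185421]), 'moment': array([0.01915739, 0.03875243, 0.00081371]), 'finger_gap': 0.08548268643560654}
scene {'frame': (400, 640, 3), 'z_map': (400, 640), 'camera_matrix': array([[388.62028425,   0.        , 312.82866138],
       [  0.        , 388.62028425, 203.04627008],
       [  0.        ,   0.        ,   1.        ]]), 'position': array([1.41221823, 0.34103273, 0.74144921]), 'attitude': array([ 9.50540788e-01, -6.42901140e-04,  1.99231448e+00]), 'shot': 1}
side {'frame': (400, 640, 3), 'z_map': (400, 640), 'camera_matrix': array([[362.55302939,   0.        , 325.14346047],
       [  0.        , 362.55302939, 200.20688151],
       [  0.        ,   0.        ,   1.        ]]), 'position': array([ 0.11990087, -0.58479967,  0.56279976]), 'attitude': array([ 1.03278558e+00,  5.84822674e-04, -6.94454171e-01]), 'shot': 2}
wrist {'frame': (400, 640, 3), 'z_map': (400, 640), 'camera_matrix': array([[309.70691629,   0.        , 317.54974533],
       [  0.        , 309.70691629, 199.17403072],
       [  0.        ,   0.        ,   1.        ]]), 'position': array([0.13277559, 0.51004828, 0.37307164]), 'attitude': array([-2.62091227e-01,  1.01342705e-03,  1.19344299e+00]), 'shot': 3}
```

View pics/scene0.png

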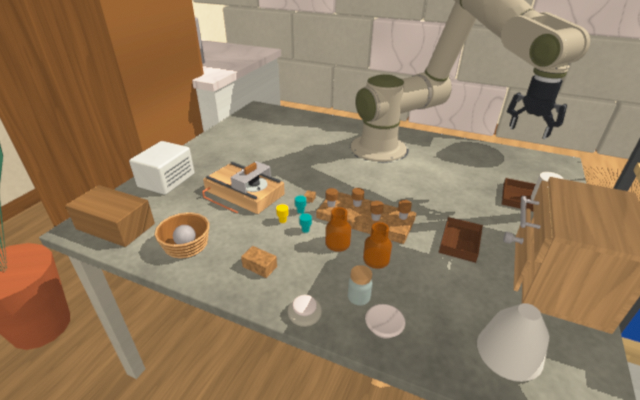

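View pics/side0.png

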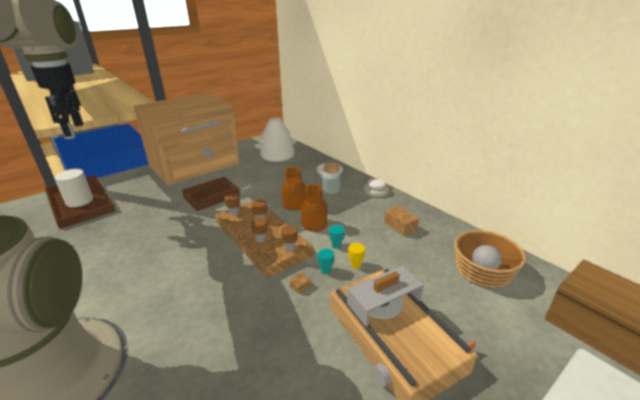

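View pics/wrist0.png

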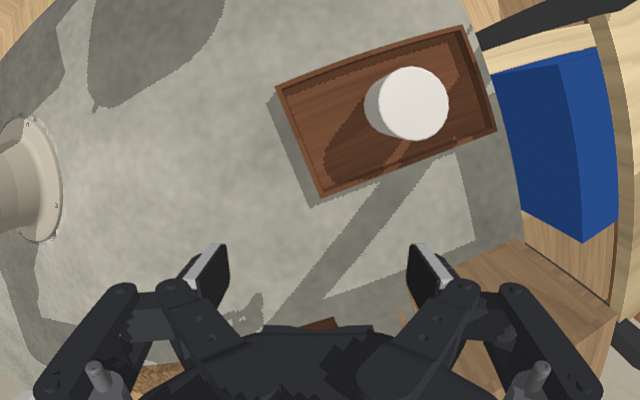

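Scene view: two amber flasks (338,230) and (377,245), board with four wooden-head stoppers (333,198),(357,197),(376,212),(404,210), turquoise/yellow look-alikes (301,203),(306,222),(282,213), small tray (461,238) versus a larger tray with a mug (520,190), and the regulator (245,185). I'll measure these next.

```bash
cat >> h.py <<'E'
from scipy.spatial.transform import Rotation as Rn
def Rm(p): return Rn.from_euler('xyz',p['attitude']).as_matrix()
def rays(p,u,v,fish=False):
    K=p['camera_matrix']; x=(np.asarray(u,float)-K[0,2])/K[0,0]; y=(np.asarray(v,float)-K[1,2])/K[1,1]
    if fish:
        r=np.hypot(x,y)+1e-12; s=np.sin(r)/r; d=np.stack([x*s,-y*s,-np.cos(r)],-1)
        d=d/(-d[...,2:3])
    else: d=np.stack([x,-y,-np.ones_like(x)],-1)
    return d@Rm(p).T
def cloud(p,fish=False):
    v,u=np.mgrid[0:400,0:640]
    d=rays(p,u,v,fish); X=p['position']+d*p['z_map'][...,None]
    X[p['z_map']<=0]=np.nan
    return X
def proj(p,X,fish=False):
    c=(np.asarray(X)-p['position'])@Rm(p); K=p['camera_matrix']
    x,y,z=c[...,0],-c[...,1],-c[...,2]
    if fish:
        rr=np.hypot(x,y)+1e-12; t=np.arctan2(rr,z); return np.stack([K[0,2]+K[0,0]*t*x/rr,K[1,2]+K[0,0]*t*y/rr],-1)
    return np.stack([K[0,2]+K[0,0]*x/z,K[1,2]+K[1,1]*y/z],-1)
def tri(o1,d1,o2,d2):
    d1=d1/np.linalg.norm(d1);d2=d2/np.linalg.norm(d2)
    A=np.stack([d1,-d2],1); t=np.linalg.lstsq(A,o2-o1,rcond=None)[0]
    a=o1+t[0]*d1;b=o2+t[1]*d2
    return (a+b)/2,np.linalg.norm(a-b)
E
python3 - <<'E'
from h import *
for n in ['scene','side']:
    p=shot(n); X=cloud(p)
    for q in ['flask_a','flask_c','stopper_1','board','regulator','spares_in','jar','block_a','block_b','lock_grip','knob_grip','mark_tip']:
        try: r=bot.cut_out(p,q)
        except Exception as e: print(n,q,e); continue
        for o in r[:8]:
            m=o['pixels']&~np.isnan(X[...,0]); P=X[m]
            if len(P)<5: continue
            lo=np.percentile(P,2,0);hi=np.percentile(P,98,0)
            print(n,q,round(o['score'],2),o['extent'],m.sum(),'min',lo.round(3),'max',hi.round(3),'med',np.median(P,0).round(3))
E
```

```text
scene flask_a 0.65 [364.5, 226.0, 28.9, 41.4] 1015 min [0.619 0.147 0.004] max [0.674 0.215 0.115] med [0.659 0.185 0.064]
scene flask_a 0.65 [246.4, 176.5, 21.8, 14.4] 130 min [ 0.478 -0.288  0.05 ] max [ 0.551 -0.234  0.06 ] med [ 0.526 -0.256  0.053]
scene flask_a 0.59 [325.8, 210.7, 24.9, 40.5] 913 min [0.601 0.034 0.005] max [0.655 0.097 0.115] med [0.64  0.069 0.063]
scene flask_c 0.65 [364.5, 226.0, 28.9, 41.4] 1015 min [0.619 0.147 0.004] max [0.674 0.215 0.115] med [0.659 0.185 0.064]
scene flask_c 0.65 [246.4, 176.5, 21.8, 14.4] 130 min [ 0.478 -0.288  0.05 ] max [ 0.551 -0.234  0.06 ] med [ 0.526 -0.256  0.053]
scene flask_c 0.59 [325.8, 210.7, 24.9, 40.5] 913 min [0.601 0.034 0.005] max [0.655 0.097 0.115] med [0.64  0.069 0.063]
scene stopper_1 0.77 [399.6, 199.1, 14.8, 22.5] 209 min [0.445 0.192 0.034] max [0.479 0.226 0.083] med [0.47  0.209 0.073]
scene stopper_1 0.73 [276.2, 204.2, 13.2, 17.0] 183 min [ 0.577 -0.144  0.004] max [ 0.61  -0.111  0.053] med [ 0.6   -0.126  0.044]
scene stopper_1 0.7 [293.8, 198.6, 13.0, 14.9] 176 min [ 0.51  -0.117  0.003] max [ 0.544 -
[... 4565 characters left out ...]
0.003] max [ 0.81  -0.058  0.041] med [ 0.773 -0.108  0.034]
side block_b 0.62 [287.9, 271.7, 25.7, 20.7] 290 min [ 0.43  -0.123  0.003] max [ 0.463 -0.094  0.024] med [ 0.444 -0.113  0.021]
side lock_grip 0.81 [348.0, 266.2, 76.2, 58.5] 2062 min [ 0.445 -0.324  0.063] max [ 0.567 -0.252  0.119] med [ 0.494 -0.291  0.097]
side lock_grip 0.45 [323.3, 164.1, 19.0, 29.7] 488 min [0.752 0.149 0.001] max [0.848 0.208 0.086] med [0.767 0.16  0.049]
side knob_grip 0.71 [182.5, 178.7, 57.6, 34.8] 1180 min [0.399 0.326 0.001] max [0.535 0.427 0.031] med [0.461 0.389 0.014]
side mark_tip 0.9 [370.2, 297.9, 35.8, 17.3] 355 min [ 0.477 -0.315  0.052] max [ 0.539 -0.285  0.056] med [ 0.506 -0.3    0.054]
```

Both flasks are the tall type (tops at 115 mm), so two stoppers will be left over. Next I fit precise centres from both views' points.

```bash
cat >> h.py <<'E'
from scipy.optimize import least_squares
def circ(P,r,c0):
    f=lambda c: np.hypot(P[:,0]-c[0],P[:,1]-c[1])-r
    s=least_squares(f,c0,loss='soft_l1',f_scale=0.0015); return s.x, np.median(np.abs(f(s.x)))
def fitcyl(Xs,c0,r,z0,z1,rad=None):
    rad=rad or r+0.008
    out=[]
    for X in Xs:
        P=X.reshape(-1,3); P=P[~np.isnan(P[:,0])]
        m=(P[:,2]>z0)&(P[:,2]<z1)&(np.hypot(P[:,0]-c0[0],P[:,1]-c0[1])<rad)
        P=P[m]
        if len(P)>15: out.append((circ(P,r,c0)[0].round(4),round(circ(P,r,c0)[1],4),len(P),P[:,2].max().round(4)))
    return out
E
python3 - <<'E'
from h import *
ps=[shot('scene'),shot('side')]; Xs=[cloud(p) for p in ps]
for n,c in dict(S1=(.46,.209),S2=(.497,.134),S3=(.455,.062),S4=(.49,-.01)).items():
    print(n,fitcyl(Xs,c,.019,.060,.079,.03), 'top', [np.median(X[(np.hypot(X[...,0]-c[0],X[...,1]-c[1])<.012)&(X[...,2]>.06)][:,2]).round(4) for X in Xs])
for n,c in dict(F1=(.64,.178),F2=(.62,.06)).items():
    print(n,fitcyl(Xs,c,.0225,.085,.112,.033),fitcyl(Xs,c,.036,.01,.05,.05))
for n,X in zip(['scene','side'],Xs):
    P=X.reshape(-1,3)
    # guard plate and grip
    m=(P[:,2]>.092)&(P[:,2]<.100)&(P[:,1]<-.2)&(P[:,1]>-.42)&(P[:,0]>.4)&(P[:,0]<.62)
    print('plate',cv2.minAreaRect(P[m][:,:2].astype(np.float32)),m.sum(), np.median(P[m][:,2]))
    m=(P[:,2]>.106)&(P[:,2]<.13)&(P[:,1]<-.2)&(P[:,1]>-.42)&(P[:,0]>.4)&(P[:,0]<.62)
    print('grip',cv2.minAreaRect(P[m][:,:2].astype(np.float32)),m.sum(),P[m].max(0))
    m=(P[:,2]>.046)&(P[:,2]<.054)&(P[:,1]<-.15)&(P[:,1]>-.5)&(P[:,0]>.38)&(P[:,0]<.64)
    print('housing',cv2.minAreaRect(P[m][:,:2].astype(np.float32)),m.sum())
    m=(P[:,2]>.022)&(P[:,2]<.034)&(P[:,1]>.3)&(P[:,1]<.46)&(P[:,0]>.38)&(P[:,0]<.56)
    print('tray',cv2.minAreaRect(P[m][:,:2].astype(np.float32)),m.sum())
im=np.vstack([cv2.resize(ps[0]['frame'][150:260,190:430],None,fx=2.5,fy=2.5,interpolation=3),cv2.resize(ps[1]['frame'][250:390,320:480],(600,300),interpolation=3)])
cv2.imwrite('pics/crop0.png',im[:,:,::-1]); print(im.shape)
E
```

```text
S1 [(array([0.4587, 0.2082]), np.float64(0.0012), 75, np.float64(0.0788)), (array([0.4583, 0.2066]), np.float64(0.0007), 93, np.float64(0.0789))] top [np.float64(0.081), np.float64(0.082)]
S2 [(array([0.4974, 0.1347]), np.float64(0.0007), 68, np.float64(0.0787)), (array([0.4971, 0.133 ]), np.float64(0.0006), 96, np.float64(0.079))] top [np.float64(0.0817), np.float64(0.0821)]
S3 [(array([0.4526, 0.0615]), np.float64(0.001), 66, np.float64(0.079)), (array([0.4526, 0.06  ]), np.float64(0.0005), 107, np.float64(0.0789))] top [np.float64(0.0807), np.float64(0.0822)]
S4 [(array([ 0.4893, -0.0109]), np.float64(0.0009), 71, np.float64(0.079)), (array([ 0.4883, -0.0128]), np.float64(0.0006), 112, np.float64(0.079))] top [np.float64(0.0811), np.float64(0.0822)]
F1 [(array([0.6388, 0.1815]), np.float64(0.002), 213, np.float64(0.112)), (array([0.637 , 0.1789]), np.float64(0.0012), 162, np.float64(0.112))] [(array([0.6371, 0.1812]), np.float64(0.0007), 305, np.float64(0.05)), (array([0.6373, 0.1796]), np.float64(0.0009), 269, np.float64(0.05))]
F2 [(array([0.6198, 0.0621]), np.float64(0.0018), 1
[... 610 characters left out ...]
3804930448532104), 80.18917846679688) 948
tray ((0.4702126383781433, 0.3806391656398773), (0.14555007219314575, 0.09974323958158493), 0.23795448243618011) 320
plate ((0.5097728371620178, -0.2865282893180847), (0.061541829258203506, 0.12534910440444946), 79.45796966552734) 1445 0.09703182122851461
grip ((0.5090859532356262, -0.2870607376098633), (0.012924798764288425, 0.05145195871591568), 78.46959686279297) 258 [ 0.53494135 -0.27615546  0.12055268]
housing ((0.5051543712615967, -0.2924618124961853), (0.3064483106136322, 0.13971619307994843), 80.70398712158203) 6010
tray ((0.4686550498008728, 0.3780137002468109), (0.10764768719673157, 0.14130862057209015), 89.85210418701172) 352
(575, 600, 3)
```

View pics/crop0.png

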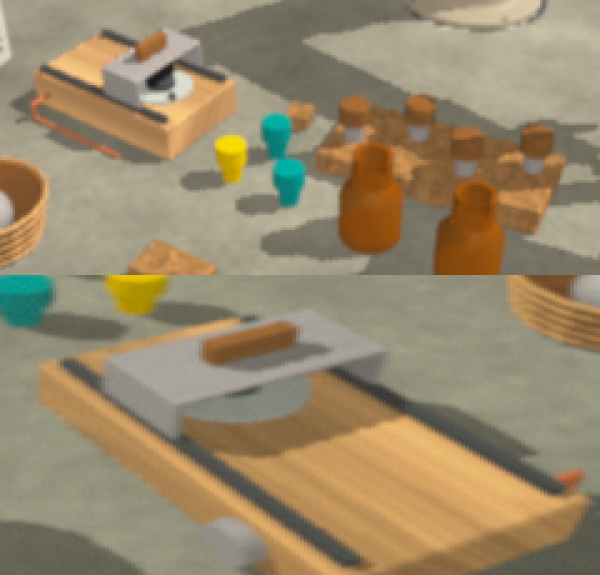

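```bash
python3 -m jog '[0,0,0,-0.126,-0.45, 0,0,0,-0.126,-0.45, 0,0,0,-0.126,-0.45, -2.65,-2.8,0,0,-0.45, -2.65,-2.8,0,0,-0.45, -2.65,-2.8,0,0,-0.45, -2.65,-2.8,0,0,-0.45, -2.65,-2.8,0,0,-0.45, -2.65,-2.8,0,0,-0.45, -2.65,-2.8,0,0,-0.45, -2.65,-2.8,0,0,-0.45, -2.65,-2.8,0,0,-0.45, -2.65,-2.8,0,0,-0.45, 0,0,0,0,-0.45, 0,0,0,0,-0.45]' 60
python3 - <<'E'
from h import *
p=shot('wrist','w1.png')
E
```

```text
time: 3.05
tool_pos: [0.4588, 0.2077, 0.2167]
tcp_rot: [3.141, -0.001, 3.14]
ft_force: [0.9, 0.5, 1.0]
finger_gap: 0.0619
```

View pics/w1.png

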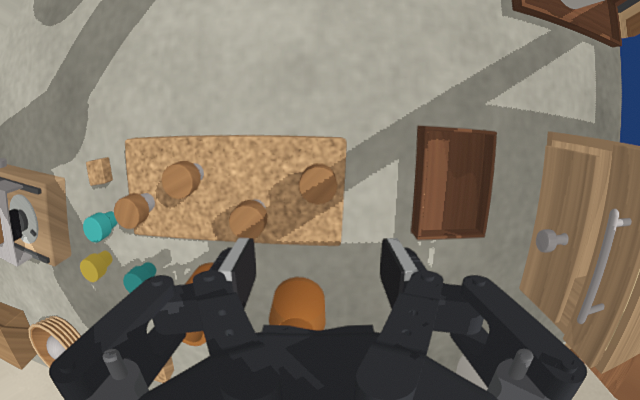

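Wrist view: the four wooden stoppers are at (318,183),(248,218),(181,179),(131,211), the small tray is at (455,183), and the fingers straddle below. I'll take a third measurement from this view.

Run:
```python
from h import *
p=shot('wrist'); X=cloud(p,True)
for n,c in dict(S1=(.4585,.2075),S2=(.497,.134),S3=(.4526,.061),S4=(.489,-.012)).items():
    m=(np.hypot(X[...,0]-c[0],X[...,1]-c[1])<.03)&(X[...,2]>.078)&(X[...,2]<.088)
    P=X[m]; (cc,r)=cv2.minEnclosingCircle(P[:,:2].astype(np.float32)); print(n,np.round(cc,4),round(r,4),np.median(P[:,2]).round(4),len(P), proj(p,np.array([*c,.082]),True).round(0))
```

```text
S1 [0.4581 0.2061] 0.0193 0.0816 1131 [319. 187.]
S2 [0.4966 0.1329] 0.0192 0.0817 953 [246. 224.]
S3 [0.4525 0.0599] 0.0194 0.0816 889 [177. 182.]
S4 [ 0.488  -0.0131] 0.0196 0.0815 638 [126. 214.]
```

```bash
python3 -m jog '[0.05,-0.1,4.5,0,-0.45, 0,0,4.5,0,-0.45, 0,0,3,0,-0.45, 0,0,1.55,0,-0.45, 0,0,0,0,-0.45, 0,0,0,0,1, 0,0,0,0,1, 0,0,0,0,1, 0,0,0,0,1, 0,0,0,0,1, 0,0,0,0,1]' 60
python3 - <<'E'
from h import *
p=shot('wrist','w2.png')
E
```

```text
time: 4.25
tool_pos: [0.4583, 0.207, 0.0815]
tcp_rot: [3.142, 0.0, -3.141]
ft_force: [-0.5, -0.5, -0.4]
finger_gap: 0.0002
```

View pics/w2.png

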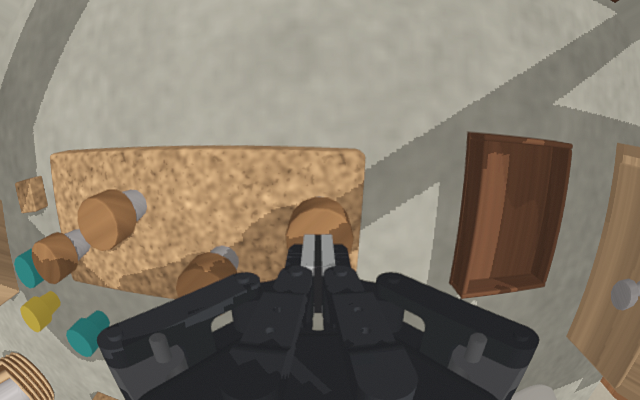

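Run:
```python
from h import *
p=shot('wrist'); X=cloud(p,True)
m=(np.hypot(X[...,0]-.458,X[...,1]-.206)<.05)&(X[...,2]>.06)&(X[...,2]<.086)
v,u=np.nonzero(m); 
n,l,st,ce=cv2.connectedComponentsWithStats(m.astype(np.uint8)); print(st)
for i in range(1,n):
    P=X[l==i]; print(st[i],P.min(0).round(4),P.max(0).round(4))
for n in ['scene','side']:
    q=shot(n); Y=cloud(q); print(fitcyl([Y],(.445,.207),.019,.058,.079,.03))
    c=proj(q,np.array([.458,.207,.07])).astype(int); cr=q['frame'][c[1]-40:c[1]+30,c[0]-50:c[0]+50]
    cv2.imwrite('pics/c2%s.png'%n,cv2.resize(cr,None,fx=5,fy=5,interpolation=3)[:,:,::-1])
a=cv2.imread('pics/c2scene.png');b=cv2.imread('pics/c2side.png');cv2.imwrite('pics/c2.png',np.vstack([a,b])[:,:].copy() if False else cv2.resize(np.hstack([a,b]),(800,280)))
```

```text
[[     0      0    640    400 253642]
 [   285    197     69     57   2358]]
[ 285  197   69   57 2358] [0.4388 0.1871 0.06  ] [0.4663 0.2246 0.0838]
[(array([0.457 , 0.2079]), np.float64(0.0004), 26, np.float64(0.0789))]
[(array([0.4583, 0.2062]), np.float64(0.0008), 95, np.float64(0.079))]
```

View pics/c2.png

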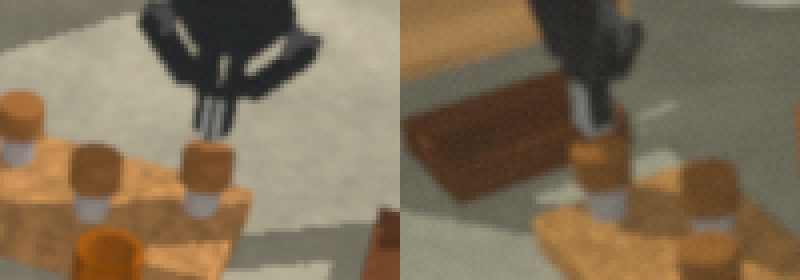

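Run:
```python
from h import *
print(bot.read_state()['tool_pos'],bot.read_state()['time'])
for n in ['scene','side']:
    q=shot(n); Y=cloud(q)
    # along image: points within 3cm of axis
    m=(np.hypot(Y[...,0]-.458,Y[...,1]-.207)<.035)&(Y[...,2]>.05)
    F=q['frame'].astype(int); dark=(F.max(-1)<110)|(F.max(-1)-F.min(-1)<25)
    P=Y[m&dark]; print(n,len(P),np.sort(P[:,2])[:30:3].round(3))
    v0,u0=proj(q,np.array([.458,.207,.085]))[::-1].astype(int)
    for v in range(v0-22,v0+14,2): print(v, Y[v,u0].round(3), F[v,u0])
```

```text
[0.45822219 0.20701749 0.08138938] 4.45
scene 743 [0.05  0.052 0.054 0.074 0.075 0.082 0.103 0.104 0.105 0.107]
179 [0.475 0.198 0.171] [38 39 41]
181 [0.475 0.199 0.165] [38 40 40]
183 [0.471 0.199 0.155] [35 36 38]
185 [0.471 0.2   0.149] [37 39 40]
187 [0.472 0.201 0.143] [36 38 39]
189 [0.467 0.201 0.134] [80 81 78]
191 [0.468 0.202 0.127] [113 113 108]
193 [0.47  0.203 0.122] [119 119 115]
195 [0.466 0.204 0.113] [121 120 116]
197 [0.468 0.205 0.108] [112 111 107]
199 [0.472 0.206 0.104] [106  96  89]
201 [0.45  0.204 0.082] [162 106  55]
203 [0.461 0.207 0.083] [118  76  40]
205 [0.471 0.209 0.083] [112  72  39]
207 [0.48  0.211 0.082] [120  79  41]
209 [0.48  0.212 0.075] [116  76  42]
211 [0.478 0.213 0.067] [119  77  41]
213 [0.474 0.213 0.057] [126  99  79]
side 725 [0.051 0.051 0.052 0.057 0.06  0.061 0.061 0.063 0.064 0.064]
173 [0.446 0.16  0.173] [47 48 45]
175 [0.446 0.163 0.166] [48 48 45]
177 [0.447 0.166 0.159] [44 43 40]
179 [0.448 0.17  0.152] [39 39 38]
181 [0.448 0.172 0.146] [41 40 39]
183 [0.456 0.192 0.13 ] [41 37 36]
185 [0.455 0.192 0.124] [42 38 37]
187 [0.454 0.192 0.118] [47 46 44]
189 [0.453 0.191 0.113] [47 44 41]
191 [0.453 0.192 0.107] [68 64 60]
193 [0.455 0.2   0.097] [102  91  79]
195 [0.461 0.215 0.082] [109  76  46]
197 [0.457 0.208 0.081] [137  91  44]
199 [0.451 0.196 0.082] [135  90  43]
201 [0.449 0.192 0.079] [107  73  40]
203 [0.447 0.191 0.074] [103  70  38]
205 [0.446 0.191 0.068] [107  74  41]
207 [0.447 0.194 0.06 ] [106  77  53]
```

The fingertips actually sit at z≈0.104 while the TCP reads 0.081. They are about 22 mm behind the TCP, not ahead of it, so they closed above the head without touching it. I'll go by this measurement: open, descend in stages, and check.

```bash
python3 -m jog '[0,0,0,0,-0.45, 0,0,0,0,-0.45, 0,0,0,0,-0.45, 0,0,0,0,-0.45, 0,0,0,0,-0.45, 0,0,2,0,-0.45, 0,0,1.5,0,-0.45, 0,0,0,0,-0.45]' 60
python3 - <<'E'
from h import *
ims=[]
for n in ['scene','side']:
    q=shot(n); c=proj(q,np.array([.458,.207,.08])).astype(int); cr=q['frame'][c[1]-40:c[1]+30,c[0]-50:c[0]+50]
    ims.append(cv2.resize(cr,(400,280),interpolation=3))
    Y=cloud(q); F=q['frame'].astype(int)
    m=(np.hypot(Y[...,0]-.458,Y[...,1]-.207)<.06)&(Y[...,2]>.035)&(F.max(-1)<75)
    P=Y[m]; print(n,np.sort(P[:,2])[:20:2].round(3))
cv2.imwrite('pics/c3.png',np.hstack(ims)[:,:,::-1]); shot('wrist','w3.png')
E
```

```text
time: 5.35
tool_pos: [0.4572, 0.2068, 0.0449]
tcp_rot: [-3.141, -0.003, -3.141]
ft_force: [-0.1, -0.4, -0.9]
finger_gap: 0.062
scene [0.081 0.081 0.083 0.087 0.087 0.09  0.092 0.094 0.098 0.098]
side [0.075 0.076 0.077 0.077 0.077 0.078 0.078 0.079 0.079 0.08 ]
```

View pics/c3.png

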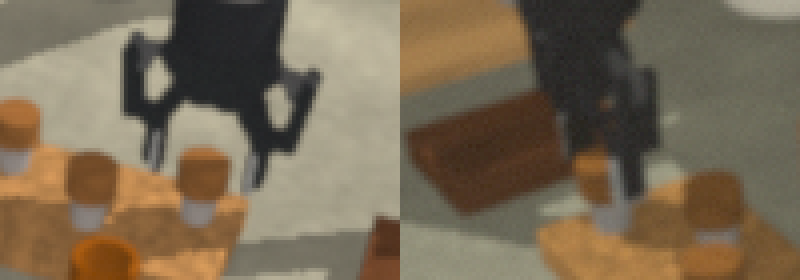

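View pics/w3.png

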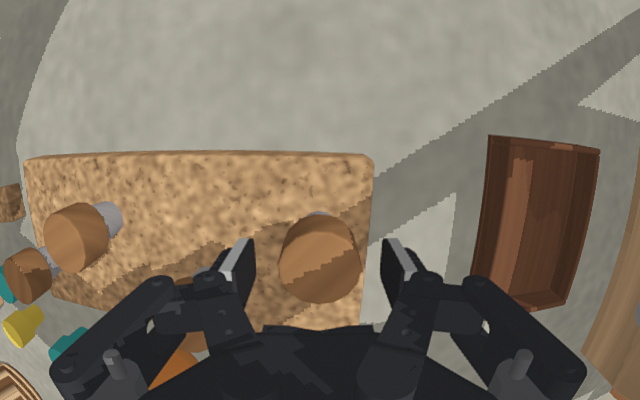

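```bash
python3 -m jog '[-0.1,0,0.7,0,-0.45, 0,0,0,0,0, 0,0,0,0,1, 0,0,0,0,1, 0,0,0,0,1, 0,0,0,0,1, 0,0,0,0,1]' 60
python3 - <<'E'
from h import *
ims=[]
for n in ['scene','side']:
    q=shot(n); c=proj(q,np.array([.458,.207,.08])).astype(int); cr=q['frame'][c[1]-40:c[1]+30,c[0]-50:c[0]+50]
    ims.append(cv2.resize(cr,(400,280),interpolation=3))
    if n=='side': print(fitcyl([cloud(q)],(.458,.207),.019,.058,.079,.03))
cv2.imwrite('pics/c4.png',np.hstack(ims)[:,:,::-1]); shot('wrist','w4.png')
E
```

```text
time: 6.2
tool_pos: [0.4594, 0.207, 0.0397]
tcp_rot: [3.142, 0.001, -3.141]
ft_force: [-0.9, -1.0, 4.3]
finger_gap: 0.0365
[(array([0.4608, 0.1985]), np.float64(0.0015), 71, np.float64(0.0784))]
```

View pics/c4.png

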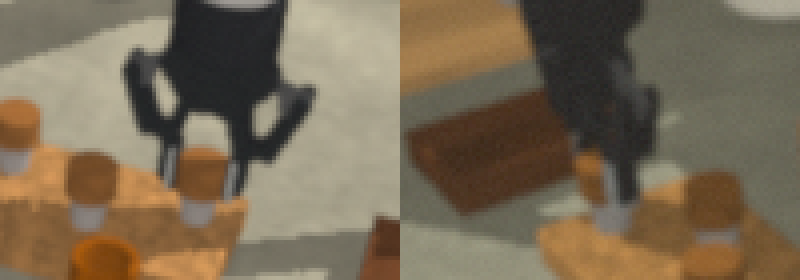

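```bash
python3 -m jog '[0,0,-2,0,1, 0,0,-4,0,1, 0,0,-4,0,1, 0,0,-4,0,1, 0,0,0,0,1, 0,0,0,0,1]' 60
python3 - <<'E'
from h import *
ims=[]
for n in ['scene','side']:
    q=shot(n); c=proj(q,np.array([.458,.207,.22])).astype(int); cr=q['frame'][max(0,c[1]-30):c[1]+40,c[0]-50:c[0]+50]
    ims.append(cv2.resize(cr,(400,280),interpolation=3))
    X=cloud(q); print(n,fitcyl([X],(.459,.207),.019,.198,.22,.03))
    F=q['frame'].astype(int)
    m=(np.hypot(X[...,0]-.459,X[...,1]-.207)<.035)&(X[...,2]>.12)
    br=m&(F[...,0]-F[...,2]>25); print('wood z',np.percentile(X[br][:,2],[1,5,50,95,99]).round(4)); print('all z', np.percentile(X[m][:,2],[0,1,5]).round(4))
    dk=m&(F.max(-1)<75); print('dark',np.sort(X[dk][:,2])[:20:3].round(4))
cv2.imwrite('pics/c5.png',np.hstack(ims)[:,:,::-1]); shot('wrist','w5.png')
E
```

```text
time: 6.95
tool_pos: [0.4591, 0.207, 0.1791]
tcp_rot: [3.141, 0.0, -3.141]
ft_force: [-0.4, -0.0, -1.5]
finger_gap: 0.0361
scene [(array([0.4597, 0.2078]), np.float64(0.002), 163, np.float64(0.22))]
wood z [0.1967 0.202  0.4172 0.4904 0.4911]
all z [0.1682 0.1749 0.197 ]
dark [0.2054 0.2105 0.2133 0.2147 0.2177 0.2205 0.2219]
side [(array([0.4598, 0.2001]), np.float64(0.0021), 92, np.float64(0.22))]
wood z [0.1801 0.194  0.2196 0.408  0.4083]
all z [0.1689 0.1719 0.1829]
dark [0.2042 0.206  0.2071 0.2098 0.211  0.2147 0.216 ]
```

View pics/c5.png

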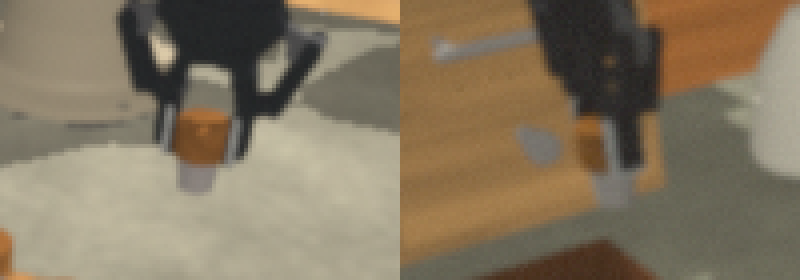

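View pics/w5.png

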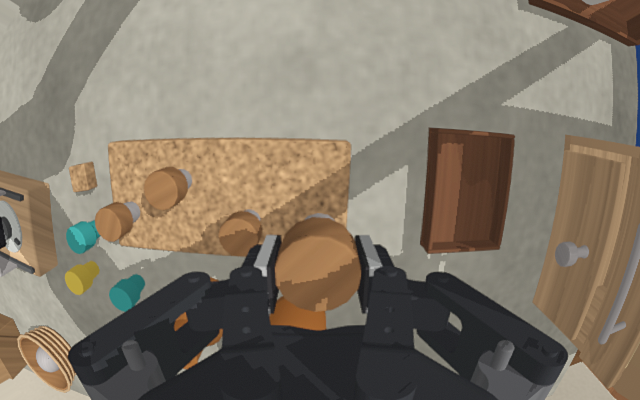

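Stopper held upright; its foot is at z≈0.169, about 10 mm below the TCP. Next I carry it over flask 1.

```bash
python3 -m jog '[-3.55,-0.54,0,0,1, -3.55,-0.54,0,0,1, -3.55,-0.54,0,0,1, -3.55,-0.54,0,0,1, -3.55,-0.54,0,0,1, 0,0,0,0,1, 0,0,0,0,1, 0,0,0,0,1]' 60
python3 - <<'E'
from h import *
ims=[]
for n in ['scene','side']:
    q=shot(n); c=proj(q,np.array([.637,.18,.14])).astype(int); cr=q['frame'][max(0,c[1]-60):c[1]+45,c[0]-75:c[0]+75]
    ims.append(cv2.resize(cr,(400,280),interpolation=3))
    X=cloud(q); print(n,fitcyl([X],(.637,.18),.036,.01,.05,.05),fitcyl([X],(.637,.18),.0225,.09,.112,.033),fitcyl([X],(.637,.18),.013,.17,.19,.02))
    F=q['frame'].astype(int); m=(F[...,0]-F[...,2]>25)&(np.hypot(X[...,0]-.637,X[...,1]-.18)<.03)&(X[...,2]>.198)&(X[...,2]<.216)
    P=X[m]; print('head',len(P),circ(P,.019,(.637,.18)))
cv2.imwrite('pics/c6.png',np.hstack(ims)[:,:,::-1]); shot('wrist','w6.png')
E
```

```text
time: 7.9
tool_pos: [0.6358, 0.1804, 0.1787]
tcp_rot: [-3.142, -0.002, -3.141]
ft_force: [0.1, 0.2, -0.4]
finger_gap: 0.0363
scene [(array([0.6372, 0.1813]), np.float64(0.0007), 307, np.float64(0.0499))] [(array([0.6391, 0.1819]), np.float64(0.0025), 184, np.float64(0.1119))] [(array([0.6349, 0.1809]), np.float64(0.0009), 60, np.float64(0.1898))]
head 94 (array([0.63528316, 0.1807514 ]), np.float64(0.00069955263583899))
side [(array([0.6374, 0.1795]), np.float64(0.0009), 265, np.float64(0.0499))] [(array([0.6366, 0.1786]), np.float64(0.0015), 146, np.float64(0.1119))] [(array([0.6354, 0.1795]), np.float64(0.0007), 61, np.float64(0.1897))]
head 55 (array([0.63520949, 0.17991039]), np.float64(0.0012723024187729533))
```

View pics/c6.png

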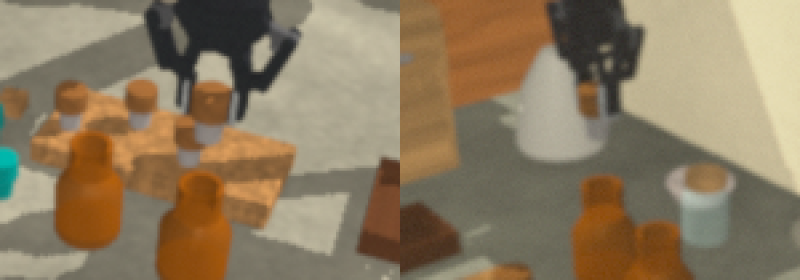

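View pics/w6.png

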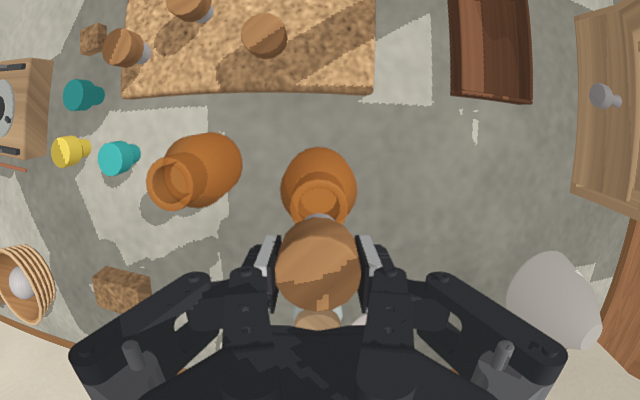

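```bash
python3 -m jog '[-0.2,0,0,0,1, 0,0,2.5,0,1, 0,0,2.5,0,1, 0,0,1,0,1, 0,0,0.7,0,1, 0,0,0.6,0,1, 0,0,0.4,0,1,0,0,0,0,1,0,0,0,0,1]' 60
python3 - <<'E'
from h import *
ims=[]
for n in ['scene','side']:
    q=shot(n); c=proj(q,np.array([.637,.18,.14])).astype(int); cr=q['frame'][max(0,c[1]-60):c[1]+45,c[0]-75:c[0]+75]
    ims.append(cv2.resize(cr,(400,280),interpolation=3))
cv2.imwrite('pics/c7.png',np.hstack(ims)[:,:,::-1]); shot('wrist','w7.png')
E
```

```text
time: 8.95
tool_pos: [0.639, 0.1801, 0.103]
tcp_rot: [3.141, 0.001, -3.141]
ft_force: [0.5, 0.3, -0.3]
finger_gap: 0.036
```

View pics/c7.png

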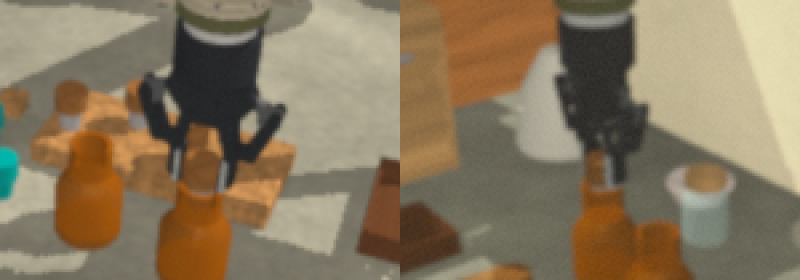

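```bash
python3 -m jog '[0,0,0.3,0,1, 0,0,0.1,0,1, 0,0,0,0,1]' 60; python3 -m jog '[0,0,0.1,0,1, 0,0,0,0,1]' 60
```

```text
time: 9.4
tool_pos: [0.6391, 0.1802, 0.0998]
tcp_rot: [3.141, 0.002, -3.141]
ft_force: [-2.3, -0.1, 7.0]
finger_gap: 0.0361
time: 9.6
tool_pos: [0.6394, 0.1802, 0.0997]
tcp_rot: [3.141, 0.003, -3.141]
ft_force: [-3.6, -0.4, 12.2]
finger_gap: 0.0358
```

```bash
python3 -m jog '[0,0,-0.1,0,-0.3, 0,0,0,0,-0.3, 0,0,0,0,-0.3, 0,0,0,0,-0.3, 0,0,-3,0,-0.3, 0,0,-4,0,-0.45, 0,0,-3,0,-0.45, 4,-1,0,0,-0.45, 4,-1,0,0,-0.45,0,0,0,0,-0.45]' 60
python3 - <<'E'
from h import *
ims=[]
for n in ['scene','side']:
    q=shot(n); c=proj(q,np.array([.637,.18,.12])).astype(int); cr=q['frame'][max(0,c[1]-40):c[1]+30,c[0]-50:c[0]+50]
    ims.append(cv2.resize(cr,(400,280),interpolation=3))
    X=cloud(q); print(n,fitcyl([X],(.637,.18),.036,.01,.05,.05),fitcyl([X],(.637,.18),.019,.12,.138,.033)); print(fitcyl([X],(.6185,.06),.036,.01,.05,.05))
    m=(np.hypot(X[...,0]-.637,X[...,1]-.18)<.012); print(np.percentile(X[m][:,2],[50,90]))
cv2.imwrite('pics/c8.png',np.hstack(ims)[:,:,::-1]);
E
```

```text
time: 10.6
tool_pos: [0.554, 0.1596, 0.1973]
tcp_rot: [-3.141, -0.006, -3.141]
ft_force: [1.5, -0.0, 0.5]
finger_gap: 0.0619
scene [(array([0.6373, 0.1813]), np.float64(0.0007), 298, np.float64(0.05))] [(array([0.6376, 0.1812]), np.float64(0.0007), 88, np.float64(0.1378))]
[(array([0.6186, 0.0616]), np.float64(0.0007), 280, np.float64(0.05))]
[0.14051535 0.14175627]
side [(array([0.6373, 0.1795]), np.float64(0.0008), 263, np.float64(0.0499))] [(array([0.6376, 0.1793]), np.float64(0.001), 80, np.float64(0.1379))]
[(array([0.6183, 0.0598]), np.float64(0.0007), 331, np.float64(0.0498))]
[0.14135363 0.14216736]
```

View pics/c8.png

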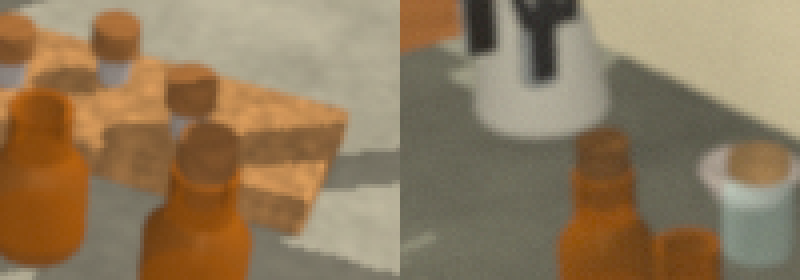

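Stopper 1 is home: top at 141 mm and coaxial within 0.5 mm. Next stopper 2, to flask 2.

```bash
python3 -m jog '[2.85,-1.3,0,0,-0.45, 2.85,-1.3,0,0,-0.45, 0,0,4.5,0,-0.45, 0,0,4.5,0,-0.45, 0,0,0,0,-0.45]' 60
```

```text
time: 11.2
tool_pos: [0.5001, 0.1339, 0.1041]
tcp_rot: [-3.141, -0.009, 3.141]
ft_force: [-1.2, -0.9, 0.1]
finger_gap: 0.0619
```

```bash
python3 -m jog '[0,0,0,0,-0.45, 0,0,0,0,-0.45]' 60; python3 -m jog '[0.1,0,3.5,0,-0.45, 0,0,2,0,-0.45, 0,0,1,0,-0.45,0,0,0,0,-0.45,0,0,0,0,-0.45]'
```

```text
time: 11.4
tool_pos: [0.5036, 0.1342, 0.1107]
tcp_rot: [3.141, 0.004, -3.141]
ft_force: [-0.7, -0.0, 0.1]
finger_gap: 0.0621
time: 11.9
tool_pos: [0.5018, 0.1341, 0.0449]
tcp_rot: [3.142, 0.003, -3.141]
ft_force: [0.8, -0.4, 0.1]
finger_gap: 0.0616
```

```bash
python3 -m jog '[0.45,-0.05,0.55,0,-0.45, 0,0,0,0,-0.45, 0,0,0,0,0, 0,0,0,0,1, 0,0,0,0,1, 0,0,0,0,1, 0,0,0,0,1, 0,0,0,0,1]'; python3 -m jog '[0,0,-2,0,1, 0,0,-4,0,1, 0,0,-4,0,1, 0,0,-4,0,1, 0,0,0,0,1, 0,0,0,0,1]'
python3 - <<'E'
from h import *
for n in ['scene','side']:
    q=shot(n); X=cloud(q); print(n,fitcyl([X],(.497,.134),.013,.168,.19,.02),fitcyl([X],(.6185,.06),.036,.01,.05,.05))
    m=(np.hypot(X[...,0]-.497,X[...,1]-.134)<.02)&(X[...,2]>.12); print(np.percentile(X[m][:,2],[0,2]))
shot('wrist','w9.png')
E
```

```text
time: 12.7
tool_pos: [0.4966, 0.1335, 0.0385]
tcp_rot: [-3.142, 0.001, -3.141]
ft_force: [-1.2, -0.3, 6.0]
finger_gap: 0.0361
time: 13.3
tool_pos: [0.4962, 0.1335, 0.1779]
tcp_rot: [3.142, 0.001, -3.141]
ft_force: [-0.1, 0.2, -1.6]
finger_gap: 0.0362
scene [(array([0.4968, 0.1344]), np.float64(0.0011), 55, np.float64(0.1896))] [(array([0.6184, 0.0617]), np.float64(0.0008), 279, np.float64(0.0498))]
[0.16817537 0.17314389]
side [(array([0.4963, 0.1324]), np.float64(0.0007), 74, np.float64(0.1898))] [(array([0.6183, 0.0598]), np.float64(0.0007), 333, np.float64(0.05))]
[0.16935966 0.17084972]
```

View pics/w9.png

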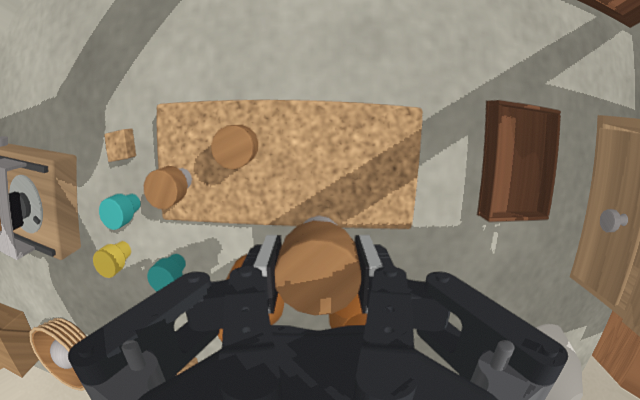

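Stopper 2 is held centred (head at (318,268)), and stoppers 3 and 4 are still on the board. Moving over flask 2.

```bash
python3 -m jog '[-3.04,-1.81,0,0,1, -3.04,-1.81,0,0,1, -3.04,-1.81,0,0,1, -3.04,-1.81,0,0,1, 0,0,0,0,1, 0,0,0,0,1, 0,0,0,0,1]'
python3 - <<'E'
from h import *
for n in ['scene','side']:
    q=shot(n); X=cloud(q); s=fitcyl([X],(.6185,.06),.013,.168,.19,.02);f=fitcyl([X],(.6185,.06),.036,.01,.05,.05); print(s,f,f[0][0]-s[0][0])
    print(fitcyl([X],(.637,.18),.036,.01,.05,.05))
E
```

```text
time: 14.15
tool_pos: [0.617, 0.0618, 0.1772]
tcp_rot: [3.141, -0.002, -3.141]
ft_force: [0.2, 0.0, -0.5]
finger_gap: 0.0363
[(array([0.6178, 0.0626]), np.float64(0.001), 63, np.float64(0.1899))] [(array([0.6184, 0.0615]), np.float64(0.0008), 270, np.float64(0.0498))] [ 0.0006 -0.0011]
[(array([0.6372, 0.1812]), np.float64(0.0006), 294, np.float64(0.0496))]
[(array([0.6177, 0.0608]), np.float64(0.001), 70, np.float64(0.1896))] [(array([0.6183, 0.06  ]), np.float64(0.0007), 332, np.float64(0.05))] [ 0.0006 -0.0008]
[(array([0.6372, 0.1794]), np.float64(0.0008), 268, np.float64(0.0499))]
```

```bash
python3 -m jog '[-0.05,-0.1,0,0,1, 0,0,2.5,0,1, 0,0,2.5,0,1, 0,0,1,0,1, 0,0,0.7,0,1, 0,0,0.6,0,1, 0,0,0.4,0,1,0,0,0,0,1,0,0,0,0,1]';python3 -m jog '[0,0,0.2,0,1, 0,0,0.1,0,1, 0,0,0,0,1]'
```

```text
time: 15.15
tool_pos: [0.6186, 0.0602, 0.1014]
tcp_rot: [-3.142, 0.001, -3.141]
ft_force: [0.5, -0.9, -0.8]
finger_gap: 0.0365
time: 15.45
tool_pos: [0.6189, 0.0602, 0.0997]
tcp_rot: [-3.141, 0.002, -3.141]
ft_force: [-3.5, 0.1, 10.1]
finger_gap: 0.0364
```

```bash
python3 -m jog '[0,0,0.1,0,1, 0,0,0,0,1]';python3 -m jog '[0,0,-0.1,0,-0.3, 0,0,0,0,-0.3, 0,0,0,0,-0.3, 0,0,0,0,-0.3, 0,0,-3,0,-0.3, 0,0,-4,0,-0.45, 0,0,-3,0,-0.45, 4,0,0,0,-0.45, 4,0,0,0,-0.45,0,0,0,0,-0.45,0,0,0,0,-0.45]'
python3 - <<'E'
from h import *
for n in ['scene','side']:
    q=shot(n,n+'9.png'); X=cloud(q)
    for c in [(.637,.18),(.618,.06)]:
        print(n,fitcyl([X],c,.036,.01,.05,.05),fitcyl([X],c,.019,.12,.138,.033))
        m=(np.hypot(X[...,0]-c[0],X[...,1]-c[1])<.012); print(np.percentile(X[m][:,2],[50,90]))
E
```

```text
time: 15.65
tool_pos: [0.6192, 0.0602, 0.0997]
tcp_rot: [-3.141, 0.004, -3.141]
ft_force: [-4.8, 0.1, 15.0]
finger_gap: 0.036
time: 16.75
tool_pos: [0.5384, 0.0601, 0.1984]
tcp_rot: [-3.141, 0.001, -3.141]
ft_force: [0.2, 0.0, 1.2]
finger_gap: 0.0621
scene [(array([0.6371, 0.1813]), np.float64(0.0007), 303, np.float64(0.05))] [(array([0.6376, 0.1807]), np.float64(0.0009), 84, np.float64(0.1376))]
[0.14029548 0.14157109]
scene [(array([0.6183, 0.0616]), np.float64(0.0006), 274, np.float64(0.0499))] [(array([0.6189, 0.0609]), np.float64(0.0007), 76, np.float64(0.1379))]
[0.13889687 0.14159817]
side [(array([0.6372, 0.1792]), np.float64(0.0008), 265, np.float64(0.05))] [(array([0.6378, 0.1794]), np.float64(0.0008), 81, np.float64(0.1377))]
[0.14030805 0.14086937]
side [(array([0.6185, 0.0598]), np.float64(0.0008), 329, np.float64(0.0497))] [(array([0.6189, 0.0591]), np.float64(0.0007), 93, np.float64(0.1373))]
[0.14137106 0.14266051]
```

View pics/scene9.png

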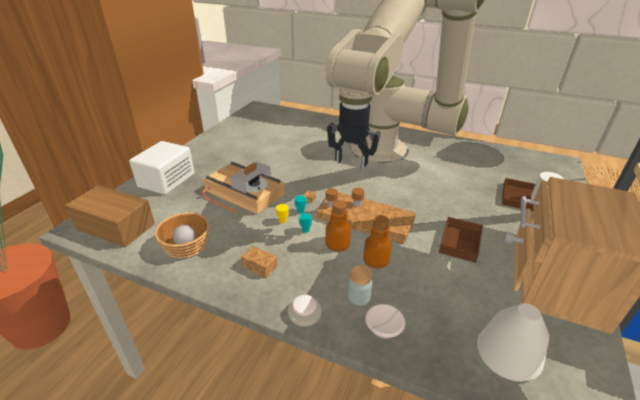

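Both flasks are closed, with heads coaxial within 1 mm and tops at 141 mm. Next the spares: stopper 3 to the tray.

```bash
python3 -m jog '[2.86,0.03,0,0,-0.45, 2.86,0,0,0,-0.45, 2.86,0,0,0,-0.45, 0,0,0,0,-0.45, 0,0,0,0,-0.45]'; python3 -m jog '[0,0,4,0,-0.45, 0,0,4,0,-0.45, 0,0,3.5,0,-0.45, 0,0,0,0,-0.45,0,0,0,0,-0.45]'
```

```text
time: 17.35
tool_pos: [0.4536, 0.0603, 0.1983]
tcp_rot: [-3.141, 0.001, 3.142]
ft_force: [1.2, 0.5, 0.3]
finger_gap: 0.0619
time: 17.85
tool_pos: [0.4538, 0.0603, 0.0835]
tcp_rot: [3.142, 0.0, -3.141]
ft_force: [0.6, -0.2, 0.5]
finger_gap: 0.0618
```

```bash
python3 -m jog '[0.1,0,3.3,0,-0.45, 0,0,1.1,0,-0.45, 0,0,0,0,-0.45, 0,0,0,0,0, 0,0,0,0,1, 0,0,0,0,1, 0,0,0,0,1, 0,0,0,0,1, 0,0,0,0,1]'; python3 -m jog '[0,0,-2,0,1, 0,0,-4,0,1, 0,0,-4,0,1, 0,0,0,0,1]'
```

```text
time: 18.75
tool_pos: [0.4527, 0.0603, 0.0406]
tcp_rot: [-3.141, 0.003, -3.141]
ft_force: [-0.9, -0.4, 6.6]
finger_gap: 0.0367
time: 19.15
tool_pos: [0.4543, 0.0602, 0.1444]
tcp_rot: [-3.14, 0.011, -3.141]
ft_force: [-0.3, 0.2, -1.0]
finger_gap: 0.036
```

```bash
python3 -m jog '[0.2,4.53,0,0,1, 0.2,4.53,0,0,1, 0.2,4.53,0,0,1, 0.2,4.53,0,0,1, 0.2,4.53,0,0,1, 0.2,4.53,0,0,1, 0.2,4.53,0,0,1, 0,0,0,0,1, 0,0,0,0,1, 0,0,0,0,1]'
python3 - <<'E'
from h import *
shot('wrist','w10.png')
E
```

```text
time: 20.15
tool_pos: [0.4376, 0.3767, 0.1389]
tcp_rot: [-3.141, -0.0, 3.141]
ft_force: [0.9, 0.4, -0.2]
finger_gap: 0.0362
```

View pics/w10.png

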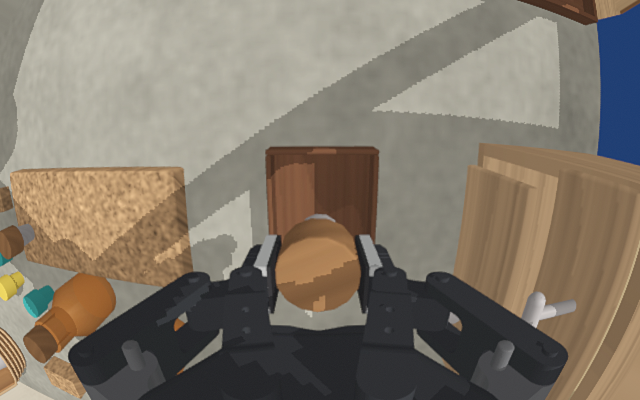

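Run:
```python
from h import *
p=shot('wrist');X=cloud(p,True)
for v,u in [(300,538),(308,565),(180,500),(220,480),(310,470)]: print(u,v,X[v,u].round(3))
q=shot('scene');Y=cloud(q)
for v,u in [(238,511),(205,525),(215,530),(270,530),(190,545)]: print(u,v,Y[v,u].round(3))
```

```text
538 300 [0.457 0.491 0.185]
565 308 [0.467 0.518 0.185]
500 180 [0.413 0.518 0.085]
480 220 [0.454 0.517 0.064]
470 310 [0.426 0.421 0.225]
511 238 [0.531 0.491 0.103]
525 205 [0.495 0.5   0.185]
530 215 [ 0.241  0.568 -0.002]
530 270 [0.521 0.562 0.011]
545 190 [0.443 0.538 0.208]
```

```bash
python3 -m jog '[0,0,4,0,1, 0,0,4,0,1, 0,0,2.5,0,1, 0,0,1,0,1, 0,0,0.6,0,1, 0,0,0,0,1, 0,0,0,0,1]'
```

```text
time: 21.0
tool_pos: [0.4382, 0.3778, 0.0192]
tcp_rot: [3.14, 0.002, -3.142]
ft_force: [-0.3, 0.2, -0.5]
finger_gap: 0.0363
```

```bash
python3 -m jog '[0,0,0.3,0,1, 0,0,0.1,0,-0.3, 0,0,0,0,-0.3, 0,0,0,0,-0.3, 0,0,0,0,-0.3, 0,0,-2,0,-0.3, 0,0,-4,0,-0.3, 0,0,-4,0,-0.3, 0,0,-4,0,-0.45, 0,0,0,0,-0.45]'
python3 - <<'E'
from h import *
shot('wrist','w11.png')
E
```

```text
time: 22.0
tool_pos: [0.4395, 0.3788, 0.1596]
tcp_rot: [3.137, 0.009, -3.141]
ft_force: [-0.6, -0.3, -0.9]
finger_gap: 0.062
```

View pics/w11.png

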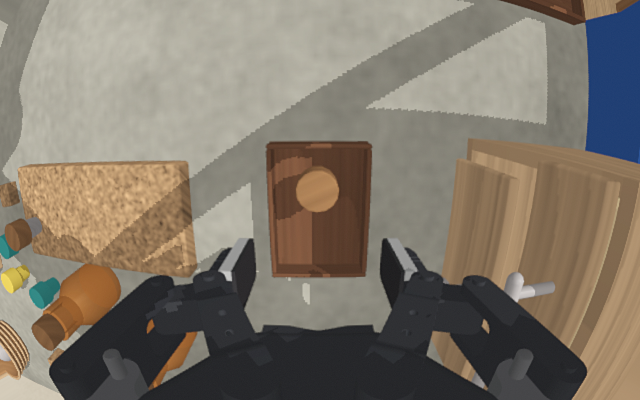

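```bash
python3 -m jog '[-0.54,-4.34,0,0,-0.45, -0.54,-4.34,0,0,-0.45, -0.54,-4.34,0,0,-0.45, -0.54,-4.34,0,0,-0.45, -0.54,-4.34,0,0,-0.45, -0.54,-4.34,0,0,-0.45, -0.54,-4.34,0,0,-0.45, -0.54,-4.34,0,0,-0.45, -0.54,-4.34,0,0,-0.45, 0,0,0,0,-0.45, 0,0,0,0,-0.45, 0,0,0,0,-0.45]'
```

```text
time: 23.25
tool_pos: [0.4857, -0.0122, 0.1533]
tcp_rot: [3.141, -0.001, -3.141]
ft_force: [0.1, -0.2, 0.4]
finger_gap: 0.0618
```

```bash
python3 -m jog '[-0.25,0,4,0,-0.45, 0,0,4,0,-0.45, 0,0,2.3,0,-0.45, 0,0,1,0,-0.45, 0,0,0,0,-0.45, 0,0,0,0,0, 0,0,0,0,1, 0,0,0,0,1, 0,0,0,0,1, 0,0,0,0,1, 0,0,0,0,1]'
```

```text
time: 24.35
tool_pos: [0.4896, -0.013, 0.0425]
tcp_rot: [-3.141, 0.003, -3.141]
ft_force: [-0.7, 1.1, 6.1]
finger_gap: 0.0362
```

```bash
python3 -m jog '[0,0,-2,0,1, 0,0,-4,0,1, 0,0,-4.5,0,1, 0,0,0,0,1, -0.12,4.33,0,0,1, -0.12,4.33,0,0,1, -0.12,4.33,0,0,1, -0.12,4.33,0,0,1, -0.12,4.33,0,0,1, -0.12,4.33,0,0,1, -0.12,4.33,0,0,1, -0.12,4.33,0,0,1, -0.12,4.33,0,0,1, 0,0,0,0,1, 0,0,0,0,1, 0,0,0,0,1]'
```

```text
time: 25.95
tool_pos: [0.4995, 0.3758, 0.1459]
tcp_rot: [-3.141, -0.0, 3.141]
ft_force: [0.0, 0.7, -1.4]
finger_gap: 0.0364
```

Run:
```python
from h import *
shot('wrist','w12.png')
```

```text
(no output)
```

View pics/w12.png

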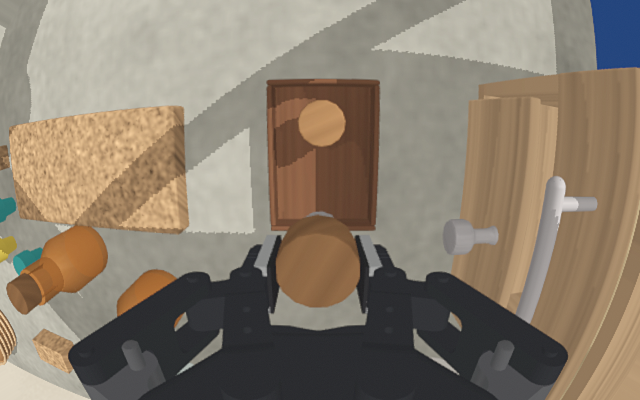

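```bash
python3 -m jog '[0,0,4,0,1, 0,0,4,0,1, 0,0,2.5,0,1, 0,0,1,0,1, 0,0,1,0,1, 0,0,0,0,1, 0,0,0.2,0,1, 0,0,0,0,-0.3, 0,0,0,0,-0.3, 0,0,0,0,-0.3, 0,0,0,0,-0.3, 0,0,-2,0,-0.3, 0,0,-4,0,-0.3, 0,0,-4,0,-0.3, 0,0,-4,0,-0.45, 0,0,0,0,-0.45]'
python3 - <<'E'
from h import *
shot('wrist','w13.png')
for n in ['scene','side']:
    q=shot(n,n+'13.png'); X=cloud(q)
    for c in [(.637,.18),(.618,.06)]:
        print(n,fitcyl([X],c,.036,.01,.05,.05),fitcyl([X],c,.019,.12,.138,.033))
E
```

```text
time: 27.6
tool_pos: [0.5015, 0.3778, 0.1651]
tcp_rot: [3.137, 0.01, -3.141]
ft_force: [0.3, -0.5, -0.6]
finger_gap: 0.0624
scene [(array([0.6373, 0.1814]), np.float64(0.0007), 301, np.float64(0.0496))] [(array([0.6378, 0.1813]), np.float64(0.0006), 88, np.float64(0.1379))]
scene [(array([0.6468, 0.083 ]), np.float64(0.0059), 239, np.float64(0.05))] [(array([0.617 , 0.0714]), np.float64(0.0024), 56, np.float64(0.1375))]
side [(array([0.6373, 0.1793]), np.float64(0.0007), 108, np.float64(0.0495))] [(array([0.6376, 0.1792]), np.float64(0.0008), 80, np.float64(0.1377))]
side [(array([0.5824, 0.0691]), np.float64(0.0007), 99, np.float64(0.0485))] []
```

View pics/w13.png

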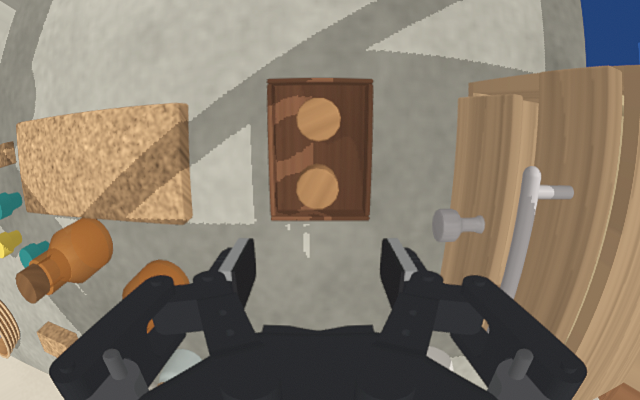

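Both spares stand in the tray, at (318,118) and (318,187). Flask 2 has been knocked aside, so I'll check on it.

Run:
```python
from h import *
for n in ['scene','side']:
    q=shot(n); X=cloud(q)
    m=(X[...,2]>.124)&(X[...,2]<.137)&(X[...,0]>.54)&(X[...,0]<.72)&(X[...,1]>-.05)&(X[...,1]<.15)
    c=X[m].mean(0)[:2]; print(n,m.sum(),c, fitcyl([X],c,.036,.01,.05,.05),fitcyl([X],c,.019,.12,.138,.033))
    k=(np.hypot(X[...,0]-c[0],X[...,1]-c[1])<.012); print(np.percentile(X[k][:,2],[50,90]))
    cc=proj(q,np.array([.63,.12,.1])).astype(int); cv2.imwrite('pics/c14%s.png'%n,cv2.resize(q['frame'][cc[1]-50:cc[1]+50,cc[0]-60:cc[0]+60],None,fx=4,fy=4,interpolation=3)[:,:,::-1])
cv2.imwrite('pics/c14.png',cv2.resize(np.hstack([cv2.imread('pics/c14scene.png'),cv2.imread('pics/c14side.png')]),(800,333)))
```

```text
scene 58 [0.59660434 0.07416965] [(array([0.5826, 0.0707]), np.float64(0.0008), 263, np.float64(0.0498))] [(array([0.5826, 0.0701]), np.float64(0.0008), 81, np.float64(0.1378))]
[0.11031889 0.13981991]
side 69 [0.57384531 0.05587674] [(array([0.5815, 0.069 ]), np.float64(0.001), 390, np.float64(0.0499))] [(array([0.5826, 0.0685]), np.float64(0.0007), 98, np.float64(0.1379))]
[0.11293409 0.13985607]
```

View pics/c14.png

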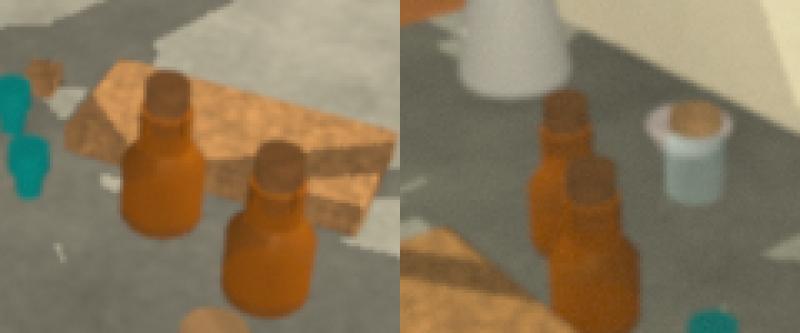

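Flask 2 was knocked to about (0.582,0.070), but it is upright and its stopper is still home. Next, the regulator.

```bash
python3 -m jog '[-0.06,-4.4,0,0,-0.45, -0.06,-4.4,0,0,-0.45, -0.06,-4.4,0,0,-0.45, -0.06,-4.4,0,0,-0.45, -0.06,-4.4,0,0,-0.45, -0.06,-4.4,0,0,-0.45, -0.06,-4.4,0,0,-0.45, -0.06,-4.4,0,0,-0.45, -0.06,-4.4,0,0,-0.45, -0.06,-4.4,0,0,-0.45, -0.06,-4.4,0,0,-0.45, -0.06,-4.4,0,0,-0.45, -0.06,-4.4,0,0,-0.45,-0.06,-4.4,0,0,-0.45, -0.06,-4.4,0,0,-0.45, 0,0,0,0.09,-0.45, 0,0,0,0.095,-0.45, 0,0,0,0,-0.45, 0,0,0,0,-0.45]'
python3 - <<'E'
from h import *
p=shot('wrist','w15.png'); X=cloud(p,True).reshape(-1,3)
R=lambda m:cv2.minAreaRect(X[m][:,:2].astype(np.float32))
b=(X[:,0]>.4)&(X[:,0]<.62)&(X[:,1]<-.2)&(X[:,1]>-.46)
print('plate',R(b&(X[:,2]>.092)&(X[:,2]<.100)))
print('grip',R(b&(X[:,2]>.114)&(X[:,2]<.124)),np.median(X[b&(X[:,2]>.114)&(X[:,2]<.124)][:,2]))
print('house',R(b&(X[:,2]>.046)&(X[:,2]<.053)))
E
```

```text
time: 29.75
tool_pos: [0.5084, -0.2831, 0.1582]
tcp_rot: [3.141, -0.001, 2.96]
ft_force: [-0.8, 0.2, -0.5]
finger_gap: 0.0618
plate ((0.5102011561393738, -0.28674495220184326), (0.060620054602622986, 0.12400660663843155), 79.66426849365234)
grip ((0.5098068118095398, -0.2868332862854004), (0.011882185004651546, 0.04925213381648064), 79.8333969116211) 0.11848159388822001
house ((0.5033677816390991, -0.32476896047592163), (0.23978029191493988, 0.13967494666576385), 79.59764099121094)
```

View pics/w15.png

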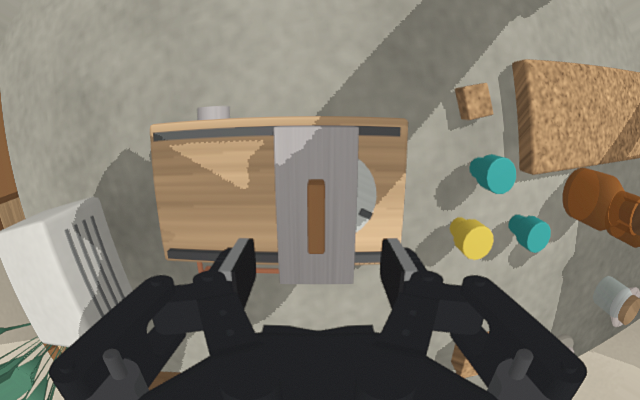

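The mark shows at (364,214) on the dial ring, the guard grip at (316,216), and the knob is under the guard. Housing centre (0.503,-0.325), yaw -0.181.

```bash
python3 -m jog '[-0.22,-0.32,3,0,-0.45, 0,0,3,0,-0.45, 0,0,1.7,0,-0.45, 0,0,0,0,-0.45, 0,0,0,0,0.3, 0,0,0,0,1, 0,0,0,0,1, 0,0,0,0,1, 0,0,0,0,1, 0,0,0,0,1]' 50
```

```text
time: 30.8
tool_pos: [0.5105, -0.2871, 0.0831]
tcp_rot: [-3.141, 0.002, 2.957]
ft_force: [-1.0, 2.2, 5.7]
finger_gap: 0.0106
```

```bash
python3 -m jog '[0,-1,0,0,1, 0,-1.6,0,0,1, 0,-1.6,0,0,1, 0,-1.6,0,0,1, 0,-1.6,0,0,1, 0,-1.5,0,0,1, 0,-0.5,0,0,1, 0,0,0,0,1, 0,0,0,0,1]'
```

```text
time: 31.7
tool_pos: [0.4956, -0.3676, 0.083]
tcp_rot: [3.121, -0.003, 2.961]
ft_force: [6.5, 57.6, 26.1]
finger_gap: 0.0109
```

```bash
python3 -m jog '[0,1.0,0,0,1, 0,0,0,0,1]'
python3 - <<'E'
from h import *
shot('wrist','w16.png')
for n in ['scene','side']: shot(n,n+'16.png')
E
```

```text
time: 31.9
tool_pos: [0.4958, -0.3675, 0.0831]
tcp_rot: [3.141, 0.001, 2.959]
ft_force: [3.1, 12.8, 9.6]
finger_gap: 0.0108
```

View pics/w16.png

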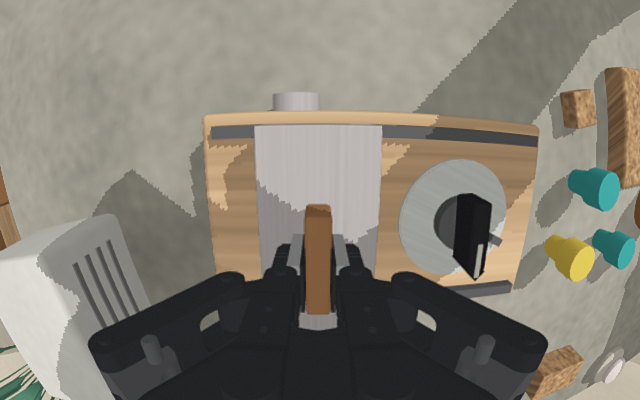

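View pics/side16.png

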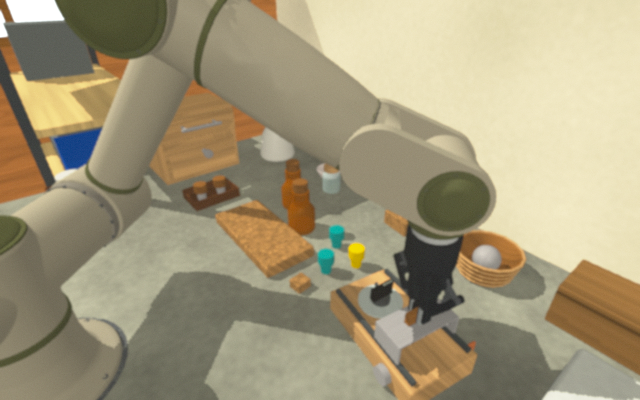

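The guard is at its back stop: it travelled 82 mm, so it had started about 13 mm short of full. The knob is free at (473,235), with the mark near (492,240). Releasing and looking from above.

```bash
python3 -m jog '[0,0,0,0,0.3, 0,0,0,0,0.3, 0,0,0,0,0.3, 0,0,-4,0,0, 0,0,-4,0,0, 0,0,-4,0,0, 0.4,3,0,0,0, 0,3,0,0,0, 0,3,0,0,0,0,0,0,0,0,0,0,0,0,0]' 60
python3 - <<'E'
from h import *
p=shot('wrist','w17.png')
X=cloud(p,True)
c=proj(p,np.array([.5124,-.2756,.08]),True); print(c)
cv2.imwrite('pics/w17c.png',cv2.resize(p['frame'][int(c[1])-70:int(c[1])+70,int(c[0])-90:int(c[0])+90],None,fx=4,fy=4,interpolation=3)[:,:,::-1])
E
```

```text
time: 33.15
tool_pos: [0.5073, -0.2804, 0.2019]
tcp_rot: [-3.141, -0.0, 2.958]
ft_force: [-0.0, -0.8, 0.0]
finger_gap: 0.0426
[325.79258238 193.38461051]
```

View pics/w17.png

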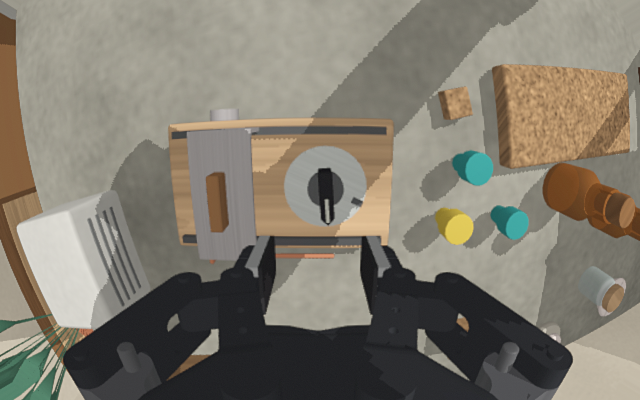

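View pics/w17c.png

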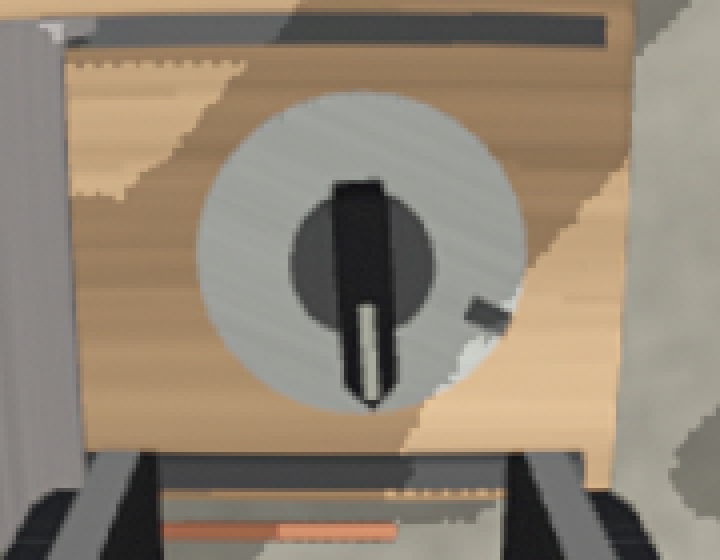

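Pointer aims at housing +x (about 0 rad). Mark in crop at (488,314). Computing the angles.

```bash
cat >> h.py <<'E'
def onplane(p,u,v,z):
    d=rays(p,np.array([u]),np.array([v]),True)[0]; t=(z-p['position'][2])/d[2]; return p['position']+t*d
E
python3 - <<'E'
from h import *
p=shot('wrist'); F=p['frame'].astype(int)
c0=proj(p,np.array([.5124,-.2756,.08]),True).astype(int); off=np.array([c0[0]-90,c0[1]-70])
X=cloud(p,True)
# ring: grey disc at z~.058
b=(np.hypot(X[...,0]-.512,X[...,1]+.276)<.06)
g=b&(F.max(-1)-F.min(-1)<22)&(F.max(-1)>110)&(X[...,2]>.052)&(X[...,2]<.064)
print('ring z',np.median(X[g][:,2]),g.sum()); cc,r=cv2.minEnclosingCircle(X[g][:,:2].astype(np.float32)); print('ring',cc,r)
k=b&(X[...,2]>.084)&(X[...,2]<.095); print('knob top z',np.median(X[k][:,2]),cv2.minAreaRect(X[k][:,:2].astype(np.float32)))
w=b&(X[...,2]>.08)&(F.min(-1)>110); print('white',X[w].mean(0),w.sum())
mk=b&(F.max(-1)<95)&(X[...,2]<.066)&(np.hypot(X[...,0]-.5124,X[...,1]+.2756)>.027)&(np.hypot(X[...,0]-.5124,X[...,1]+.2756)<.045)
vv,uu=np.nonzero(mk); print(np.c_[uu,vv][:60].tolist()); print('mark',np.median(X[mk],0),mk.sum())
print('mark ray',onplane(p,off[0]+488/4,off[1]+314/4,.059))
E
```

```text
ring z 0.053466410486477156 3649
ring (0.5122971534729004, -0.2758801281452179) 0.04202389717102051
knob top z 0.08854694563401488 ((0.5144267082214355, -0.2761431038379669), (0.013386144302785397, 0.04956512898206711), 82.57919311523438)
white [ 0.50097426 -0.27674812  0.23343867] 915
[[354, 198], [355, 198], [353, 199], [354, 199], [355, 199], [357, 199], [358, 199], [353, 200], [354, 200], [355, 200], [356, 200], [357, 200], [358, 200], [359, 200], [352, 201], [353, 201], [354, 201], [355, 201], [356, 201], [357, 201], [358, 201], [359, 201], [360, 201], [361, 201], [352, 202], [353, 202], [354, 202], [355, 202], [356, 202], [357, 202], [358, 202], [359, 202], [360, 202], [361, 202], [362, 202], [354, 203], [355, 203], [356, 203], [357, 203], [358, 203], [359, 203], [360, 203], [361, 203], [356, 204], [357, 204], [358, 204], [359, 204], [321, 216], [321, 217], [327, 224]]
mark [ 0.53161529 -0.24787759  0.05831941] 50
mark ray [ 0.53170206 -0.24604266  0.059     ]
```

```bash
python3 -m jog '[0,0,0,0.148,0, 0,0,0,0.148,0, 0,0,0,0.148,0, 0,0,0,0.148,0, 0,0,0,0.148,0, 0,0,0,0.148,0, 0,0,0,0.148,0, 0,0,0,0.148,0, 0,0,0,0.148,0, 0,0,0,0.148,0, 0,0,0,0.148,0, 0,0,0,0.148,0, 0,0,0,0.148,0, 0,0,0,0.148,0, 0,0,0,0.148,0, 0,0,0,0.148,0, 0,0,0,0.148,0, 0,0,0,0.148,0, 0,0,0,0.148,0, 0,0,0,0.148,0]' 60
python3 -m jog '[0,0,0,0.128,0, 0,0,0,0,0, 0,0,0,0,0]'
python3 - <<'E'
from h import *
p=shot('wrist','w18.png')
for n in ['scene','side']:
    q=shot(n); X=cloud(q)
    for c in [(.637,.18),(.582,.069)]: print(n,fitcyl([X],c,.036,.01,.05,.05),fitcyl([X],c,.019,.12,.138,.033))
E
```

```text
time: 35.25
tool_pos: [0.5069, -0.2814, 0.2016]
tcp_rot: [-3.142, 0.0, -0.011]
ft_force: [-0.0, -0.4, -0.4]
finger_gap: 0.0427
time: 35.55
tool_pos: [0.5071, -0.2809, 0.2017]
tcp_rot: [-3.142, 0.0, -0.129]
ft_force: [-0.5, -0.8, -0.4]
finger_gap: 0.0425
scene [(array([0.6372, 0.1813]), np.float64(0.0007), 308, np.float64(0.0499))] [(array([0.6376, 0.1811]), np.float64(0.0006), 93, np.float64(0.1379))]
scene [(array([0.5825, 0.0707]), np.float64(0.0008), 268, np.float64(0.0499))] [(array([0.5826, 0.0703]), np.float64(0.0008), 78, np.float64(0.138))]
side [(array([0.6375, 0.179 ]), np.float64(0.0006), 108, np.float64(0.05))] [(array([0.6376, 0.1791]), np.float64(0.0008), 83, np.float64(0.1378))]
side [(array([0.5822, 0.069 ]), np.float64(0.0008), 343, np.float64(0.0499))] [(array([0.5824, 0.0687]), np.float64(0.0006), 93, np.float64(0.1377))]
```

View pics/w18.png

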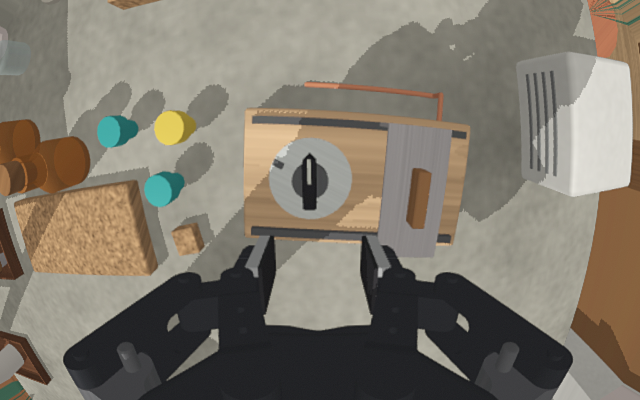

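```bash
cat > kn.py <<'E'
from h import *
def kn(p,ax=(.5124,-.2758)):
    F=p['frame'].astype(int); X=cloud(p,True); d=np.hypot(X[...,0]-ax[0],X[...,1]-ax[1])
    k=(d<.034)&(X[...,2]>.084)&(X[...,2]<.094)&(F.max(-1)<190)
    P=X[k]; r=cv2.minAreaRect(P[:,:2].astype(np.float32)); pc=np.linalg.svd(P[:,:2]-P[:,:2].mean(0),full_matrices=False)[2][0]
    print('knob',r,'pca deg',np.degrees(np.arctan2(pc[1],pc[0])),len(P))
    m=(F.max(-1)<110)&(X[...,2]<.066)&(X[...,2]>.05)&(d>.029)&(d<.042)
    n,l,st,ce=cv2.connectedComponentsWithStats(m.astype(np.uint8))
    for i in range(1,n):
        if st[i][4]>8:
            c=X[l==i].mean(0); print('dark',st[i],c.round(4),np.hypot(c[0]-ax[0],c[1]-ax[1]).round(4),'ang',np.degrees(np.arctan2(c[1]-ax[1],c[0]-ax[0])).round(1))
E
python3 - <<'E'
from kn import *
kn(shot('wrist'))
E
```

```text
knob ((0.5153912305831909, -0.27585259079933167), (0.01269032433629036, 0.0498666912317276), 82.5091323852539) pca deg 173.08641112014783 751
dark [274 160  10   9  61] [ 0.5327 -0.2473  0.0586] 0.035 ang 54.5
```

```bash
python3 -m jog '[0.46,-0.58,4,0,0, 0,0,4,0,0, 0,0,4,0,0, 0,0,2,0,0, 0,0,0,0,0, 0,0,0,0,0]'
```

```text
time: 36.35
tool_pos: [0.513, -0.2755, 0.0628]
tcp_rot: [3.141, -0.001, -0.131]
ft_force: [0.4, 0.5, 0.1]
finger_gap: 0.0428
```

```bash
python3 -m jog '[0,0,1.7,0,0, 0,0,0,0,0.4, 0,0,0,0,1, 0,0,0,0,1, 0,0,0,0,1, 0,0,0,0,1]' 50
python3 - <<'E'
from h import *
p=shot('wrist','w19.png')
E
```

```text
time: 36.95
tool_pos: [0.5129, -0.2739, 0.0455]
tcp_rot: [-3.14, -0.0, -0.131]
ft_force: [2.9, 4.8, -7.5]
finger_gap: 0.0319
```

View pics/w19.png

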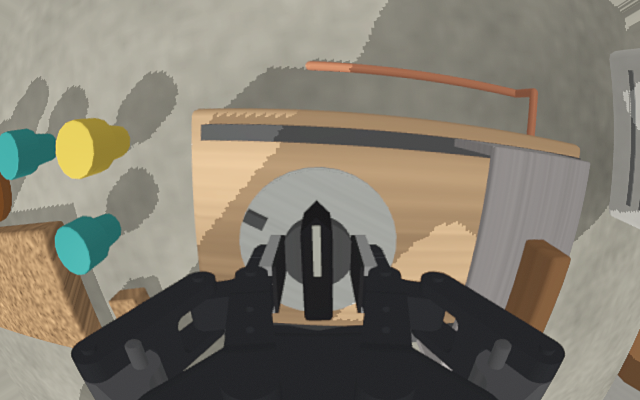

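The jaws caught the round foot (gap 32 mm), so they are too low. Opening, raising 10 mm and closing again.

```bash
python3 -m jog '[0,0,0,0,0, 0,0,0,0,0, 0,0,-1,0,0, 0,0,0,0,0.4, 0,0,0,0,1, 0,0,0,0,1, 0,0,0,0,1, 0,0,0,0,1]' 50
python3 - <<'E'
from h import *
p=shot('wrist','w20.png')
E
```

```text
time: 37.8
tool_pos: [0.5131, -0.2741, 0.056]
tcp_rot: [-3.14, -0.001, -0.131]
ft_force: [-0.0, 7.3, 9.9]
finger_gap: 0.0121
```

View pics/w20.png

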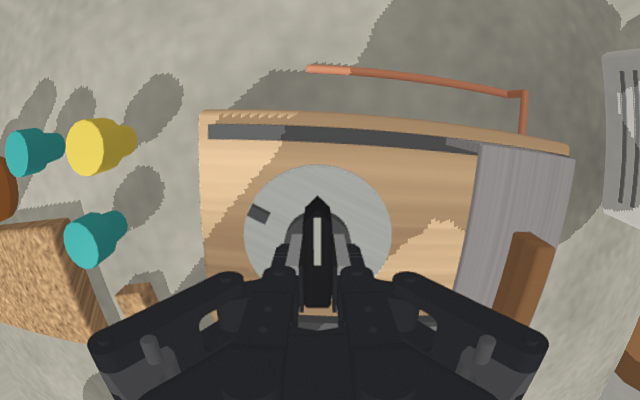

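```bash
python3 -m jog '[0,0,-0.1,-0.12,1, 0,0,0,-0.12,1, 0,0,0,-0.12,1, 0,0,0,-0.12,1, 0,0,0,-0.12,1, 0,0,0,-0.12,1, 0,0,0,-0.12,1, 0,0,0,-0.12,1, 0,0,0,-0.12,1, 0,0,0,0,1, 0,0,0,0,1, 0,0,0,0,1]'
python3 - <<'E'
from kn import *
p=shot('wrist','w21.png'); kn(p)
E
```

```text
time: 39.05
tool_pos: [0.5129, -0.2734, 0.056]
tcp_rot: [-3.14, -0.002, 0.949]
ft_force: [2.1, 8.6, 3.4]
finger_gap: 0.012
knob ((0.512999951839447, -0.27517133951187134), (0.04022255912423134, 0.03909313306212425), 10.733773231506348) pca deg -125.49944766993032 3192
dark [311 167  11  22 241] [ 0.5329 -0.2462  0.0585] 0.0361 ang 55.3
```

View pics/w21.png

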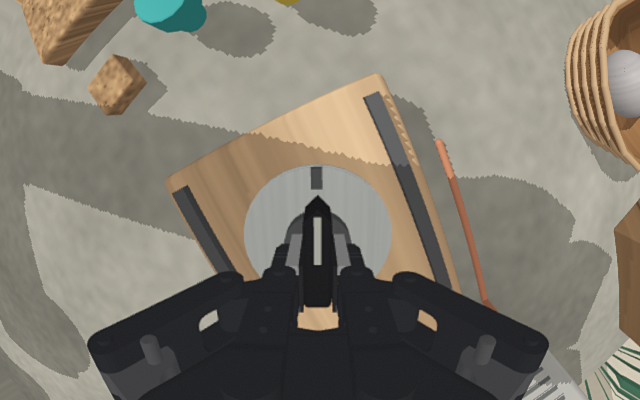

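Pointer at (317,200) is in line with the mark at (317,178). Releasing and checking from above.

```bash
python3 -m jog '[0,0,0,0,0.3, 0,0,0,0,0.3, 0,0,0,0,0.3, 0,0,-4,0,0.3, 0,0,-4,0,0.3, 0,0,-4,0,0, 0,0,0,0,0, 0,0,0,0,0]' 60
python3 - <<'E'
from kn import *
p=shot('wrist','w22.png'); kn(p)
E
```

```text
time: 39.9
tool_pos: [0.5126, -0.2754, 0.1763]
tcp_rot: [3.14, 0.0, 0.949]
ft_force: [-0.6, -0.0, -1.4]
finger_gap: 0.0425
knob ((0.5138922929763794, -0.2727891206741333), (0.050052039325237274, 0.01254400983452797), 54.651065826416016) pca deg -125.51138660655182 883
dark [313 144   6  13  76] [ 0.5327 -0.2465  0.0586] 0.0357 ang 55.3
```

View pics/w22.png

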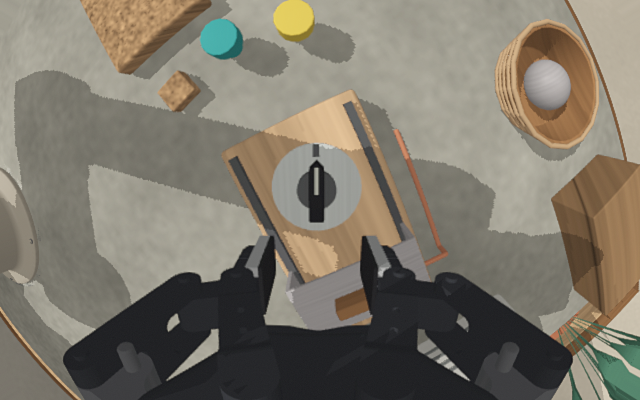

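```bash
python3 -m jog '[0,0,0,0.141,0, 0,0,0,0.141,0, 0,0,0,0.141,0, 0,0,0,0.141,0, 0,0,0,0.141,0, 0,0,0,0.141,0, 0,0,0,0.141,0, 0,0,0,0.141,0, 0,3.1,0,0,0, 0,3.1,0,0,0, 0,3.1,0,0,0, 0,0,0,0,0, 0,0,0,0,0]' 60
python3 - <<'E'
from h import *
p=shot('wrist','w23.png'); X=cloud(p,True).reshape(-1,3)
b=(X[:,0]>.4)&(X[:,0]<.62)&(X[:,1]<-.2)&(X[:,1]>-.46)&(X[:,2]>.114)&(X[:,2]<.124)
print(cv2.minAreaRect(X[b][:,:2].astype(np.float32)),b.sum())
E
```

```text
time: 41.25
tool_pos: [0.4955, -0.3665, 0.1742]
tcp_rot: [-3.14, 0.002, -0.18]
ft_force: [-0.9, 0.3, 0.1]
finger_gap: 0.0429
((0.49564769864082336, -0.36961594223976135), (0.011940164491534233, 0.05010155588388443), 79.49147033691406) 1124
```

View pics/w23.png

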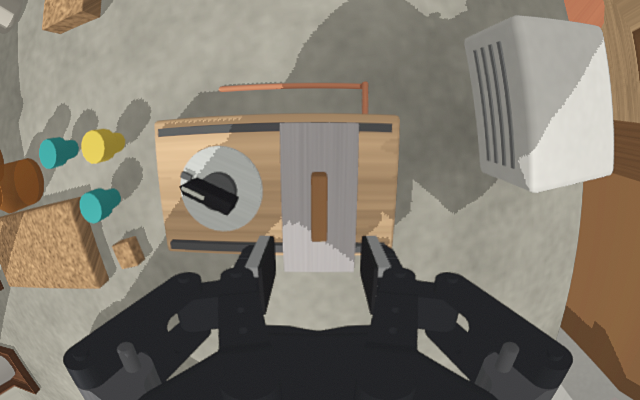

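```bash
python3 -m jog '[0,0.3,4,0,0, 0,0,3,0,0, 0,0,2.1,0,0, 0,0,0,0,0, 0,0,0,0,0.4, 0,0,0,0,1, 0,0,0,0,1, 0,0,0,0,1, 0,0,0,0,1]' 60
```

```text
time: 42.2
tool_pos: [0.4961, -0.3675, 0.0854]
tcp_rot: [-3.139, 0.0, -0.178]
ft_force: [0.3, 10.0, 3.7]
finger_gap: 0.0109
```

```bash
python3 -m jog '[0,-1,0,0,1, 0,-1.5,0,0,1, 0,-1.5,0,0,1, 0,-1.5,0,0,1, 0,-1.5,0,0,1, 0,-1.2,0,0,1, 0,-0.6,0,0,1, 0,0,0,0,1, 0,0,0,0,1]'
```

```text
time: 43.1
tool_pos: [0.5118, -0.2818, 0.0854]
tcp_rot: [-3.141, -0.001, -0.179]
ft_force: [1.6, 2.1, 6.8]
finger_gap: 0.0106
```

```bash
python3 -m jog '[0,-0.4,0,0,1, 0,-0.2,0,0,1, 0,0,0,0,1]'; python3 -m jog '[0,-0.2,0,0,1, 0,0,0,0,1]'
```

```text
time: 43.4
tool_pos: [0.5128, -0.2763, 0.0854]
tcp_rot: [3.142, -0.001, -0.179]
ft_force: [2.5, -0.1, 6.5]
finger_gap: 0.0107
time: 43.6
tool_pos: [0.5131, -0.2745, 0.0854]
tcp_rot: [3.141, -0.001, -0.179]
ft_force: [0.8, -1.1, 6.9]
finger_gap: 0.0101
```

```bash
python3 -m jog '[0,-0.2,0,0,1, 0,0,0,0,1]'; python3 -m jog '[0,-0.1,0,0,1, 0,0,0,0,1]'
```

```text
time: 43.8
tool_pos: [0.5133, -0.2739, 0.0854]
tcp_rot: [3.139, -0.001, -0.179]
ft_force: [1.0, -7.5, 4.8]
finger_gap: 0.0107
time: 44.0
tool_pos: [0.5133, -0.2739, 0.0855]
tcp_rot: [3.137, -0.002, -0.179]
ft_force: [-0.9, -12.2, 3.8]
finger_gap: 0.0104
```

End stop reached after about 95 mm. Releasing, rising and checking everything.

```bash
python3 -m jog '[0,0.2,0,0,0.3, 0,0,0,0,0.3, 0,0,0,0,0.3, 0,0,-4,0,0.3, 0,0,-4,0,0, 0,0,-4,0,0, -4,0,0,0,0, -3,2,0,0,0, 0,0,0,0,0, 0,0,0,0,0]' 60
python3 - <<'E'
from kn import *
p=shot('wrist','w24.png'); kn(p); X=cloud(p,True).reshape(-1,3)
b=(X[:,0]>.4)&(X[:,0]<.62)&(X[:,1]<-.2)&(X[:,1]>-.46)&(X[:,2]>.114)&(X[:,2]<.124)
print(cv2.minAreaRect(X[b][:,:2].astype(np.float32)),b.sum())
for n in ['scene','side']:
    q=shot(n,n+'24.png'); X=cloud(q)
    for c in [(.637,.18),(.582,.069)]:
        print(n,fitcyl([X],c,.036,.01,.05,.05),fitcyl([X],c,.019,.12,.138,.033))
        k=(np.hypot(X[...,0]-c[0],X[...,1]-c[1])<.012); print(np.percentile(X[k][:,2],[50,90]))
E
```

```text
time: 45.0
tool_pos: [0.4402, -0.2811, 0.2049]
tcp_rot: [-3.141, -0.0, -0.18]
ft_force: [-0.2, -0.6, 0.1]
finger_gap: 0.0428kn.py:5: RuntimeWarning: Mean of empty slice.
  P=X[k]; r=cv2.minAreaRect(P[:,:2].astype(np.float32)); pc=np.linalg.svd(P[:,:2]-P[:,:2].mean(0),full_matrices=False)[2][0]
  ret = um.true_divide(
Traceback (most recent call last):
  File "kn.py", line 5, in kn
    P=X[k]; r=cv2.minAreaRect(P[:,:2].astype(np.float32)); pc=np.linalg.svd(P[:,:2]-P[:,:2].mean(0),full_matrices=False)[2][0]
                                                              ~~~~~~~~~~~~~~~~~~~~~~~~~~~~~~~~~~~~~~~~~~~~~~~~~~~~~~~~~~~~~^^^
IndexError: index 0 is out of bounds for axis 0 with size 0
```

View pics/w24.png

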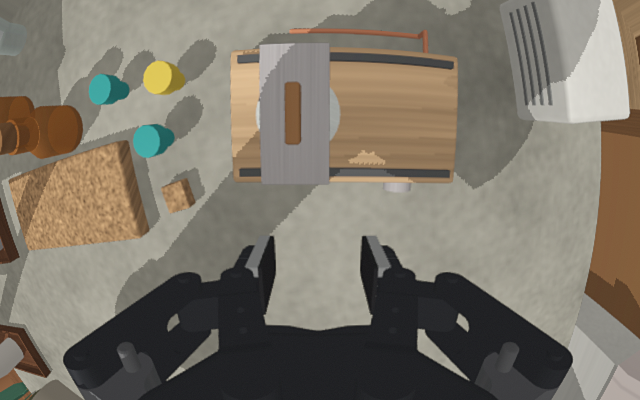

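Run:
```python
from kn import *
p=shot('wrist'); X=cloud(p,True).reshape(-1,3)
b=(X[:,0]>.4)&(X[:,0]<.62)&(X[:,1]<-.2)&(X[:,1]>-.46)&(X[:,2]>.114)&(X[:,2]<.124)
r=cv2.minAreaRect(X[b][:,:2].astype(np.float32)); print(r,b.sum(),'travel',np.hypot(r[0][0]-.4956,r[0][1]+.3696))
for n in ['scene','side']:
    q=shot(n,n+'24.png'); X=cloud(q)
    for c in [(.637,.18),(.582,.069)]:
        print(n,fitcyl([X],c,.036,.01,.05,.05),fitcyl([X],c,.019,.12,.138,.033))
        k=(np.hypot(X[...,0]-c[0],X[...,1]-c[1])<.012); print(np.percentile(X[k][:,2],[50,90]))
    for q_ in ['jar','block_a','block_b']:
        for o in bot.cut_out(q,q_)[:2]: print(q_,round(o['score'],2),np.nanmedian(X[o['pixels']],0).round(3))
```

```text
((0.5126373767852783, -0.27603501081466675), (0.011837895028293133, 0.049218565225601196), 79.28765869140625) 924 travel 0.09510351943527151
scene [(array([0.6371, 0.1813]), np.float64(0.0007), 300, np.float64(0.0499))] [(array([0.6378, 0.181 ]), np.float64(0.0008), 88, np.float64(0.138))]
[0.14021393 0.14174821]
scene [(array([0.5827, 0.0708]), np.float64(0.0008), 268, np.float64(0.05))] [(array([0.5828, 0.0702]), np.float64(0.0008), 77, np.float64(0.138))]
[0.13895967 0.14121848]
jar 0.44 [0.606 0.08  0.06 ]
block_a 0.7 [ 0.805 -0.085  0.037]
block_b 0.7 [ 0.805 -0.085  0.037]
side [(array([0.6374, 0.1793]), np.float64(0.0008), 108, np.float64(0.0496))] [(array([0.6378, 0.1793]), np.float64(0.0007), 78, np.float64(0.1379))]
[0.14102793 0.14256913]
side [(array([0.5823, 0.0691]), np.float64(0.0007), 344, np.float64(0.0498))] [(array([0.5824, 0.0685]), np.float64(0.0007), 94, np.float64(0.1379))]
[0.14115024 0.14177513]
jar 0.75 [0.759 0.169 0.054]
jar 0.29 [0.495 0.364 0.045]
block_a 0.85 [ 0.443 -0.113  0.021]
block_a 0.78 [ 0.778 -0.126  0.032]
block_b 0.85 [ 0.443 -0.113  0.021]
block_b 0.78 [ 0.778 -0.126  0.032]
```

View pics/scene24.png

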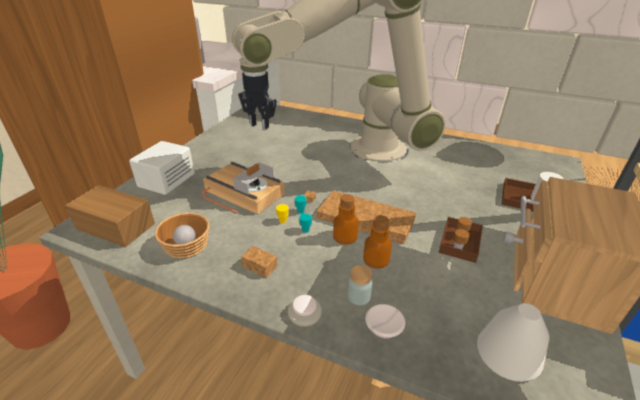

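View pics/side24.png

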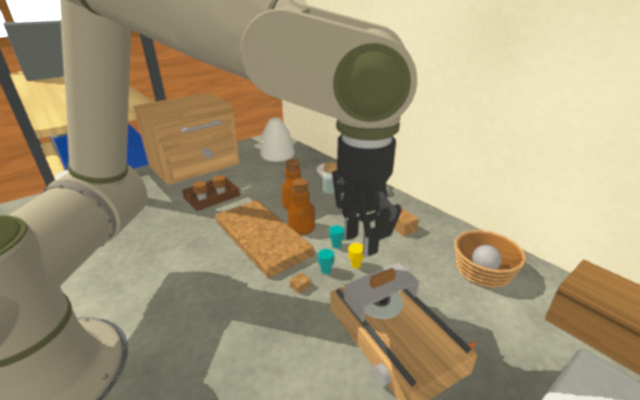

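Scene: the flasks at (346,220) and (377,242) are closed and standing, both spares are in the tray (461,235), the guard is over the knob, and the blocks and jar are in place. Handing in.

Run:
```python
from h import *
print(bot.job_done(), bot.read_state()['time'])
```

```text
the job is handed in; nothing more can be done
the job is handed in; nothing more can be done
```

The job was handed in at about 45 s of the 192 s allowed, with every step done; no verdict was reported.

**What I did:** Only two flasks, both the tall type, were on the ledge. I put a stopper in each and stood the other two stoppers in the small dark tray. I then slid the guard back, turned the knob to the mark, and slid the guard fully over it again.

**Last checks:**
- **Flasks:** Both stand upright. Stopper heads are within 1 mm of the flask axis, with tops at about 141 mm, which is fully home. One flask was knocked about 4 cm aside during the run, but its stopper stayed home.
- **Tray:** Both spare stoppers were standing in it in the final pictures.
- **Knob:** The pointer measured 54.6° against the mark at 55.3°. I measured this before closing the guard, which hides the knob.
- **Guard:** It travelled 95.1 mm to its end stop.
- **Jar and cork blocks:** They were not touched and look unmoved. The image network missed the jar in the last scene picture but found it in the side view.
- **Gripper:** Clear of everything at hand-in.

**What disagreed or went wrong:**
- **Fingertips:** They were about 22 mm behind the reported tool point, not ahead of it as the text says. The first grasp closed on air above the stopper, and I worked from measured heights after that.
- **Knob grasp:** The first try caught the knob's round foot, so I regripped higher.
- **Guard's start position:** It began about 13 mm short of fully closed, so sliding it back ran into the back stop. The wrist force reached about 58 N for a moment (limit 120 N).

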